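# Clamp the heat spreader, log the adhesive and clear up

## Task

A heat spreader has just been glued to the power board in the jig. First log the adhesive: stand its pot upright in the middle of the black disc with its bar mark squarely facing the scanner window and let go for a second; then put a spring clamp on each end of the board, jaws gripping board and spreader well in from the end edge, with the clamp upright and in line with the board and its foot near the bench. Finally stow the pot (upright) and every leftover finned heat sink in the open drawer and push the drawer fully shut, leaving everything else on the bench where it is.

Things in the scene. Friction and masses are not known exactly. Their poses are not given: they have to be found in the camera images.
- jig: Fixed steel block 56 x 56 x 22 mm holding a power board with its glued aluminium spreader upright in its middle. Origin centre of underside; y along the board, z up. Board and spreader form one slab 7 mm thick (x -3.5 to 3.5 mm), 130 mm long (y -65 to 65 mm), 4 to 45 mm above the bench; both ends stick out 37 mm beyond the block (+y and -y), free to be clamped.
- clamp1: Black clothes-peg spring clamp, 30 mm tall, 67 long, 80 g, hinge pin upright. Origin: pin axis, underside; jaws to +x, handles to -x, z up. Frame of the half on the +y side: with the jaw at q the clamp's midline is turned q/2 clockwise from it (seen from above). Shut: handles reach 36 mm behind the pin; outside width 45 mm at 24 mm behind it, 51 at the rear. Either clamp fits either end.
- clamp2: Identical to clamp1. Squeezing the handles together, 24 mm behind the pin, opens the jaws: 9 N starts it, 14 N opens it fully (30 N is safe). Fully open, the handles are parallel, 30 mm over their outsides, with the pin 27 mm ahead of the squeeze. Let go, it springs shut.
- clamp1_bite (a point): Point midway between clamp1's shut jaw pads, 25 mm ahead of the pin, 15 mm above the underside. The pads lie 20 to 30 mm ahead of the pin (30 = jaw tips), 3 mm apart when shut, about 15 mm fully open; behind them the throat is 13 mm wide back to the pin (radius 5.5 mm).
- clamp2_bite (a point): The same point on clamp2.
- clamp1_jaw (a joint): Opening angle of clamp1's jaws, rad: 0 shut on nothing, about 0.17 shut on the 7 mm slab, 0.55 fully open.
- clamp2_jaw (a joint): The same for clamp2.
- pot: Grey adhesive pot with black lid, upright cylinder 50 mm in diameter, 42 mm high, 80 to 170 g. Origin at the centre of its underside, z up; its +x side carries a patch of black and white bars 20 mm wide, and a white stripe on the lid runs from the middle towards that side.
- pot_mark (a point): Centre of the bar patch on the pot's side, 25 mm from its axis, 20 mm up.
- scanner: Fixed grey code scanner block 50 x 70 x 55 mm high with a dark red window on its -x face. Origin at the centre of its underside, z up; -x points out of the window.
- pad (a point): Centre of the flat black disc (84 mm in diameter, under 1 mm thick, on the bench) in front of the scanner's window, 85 mm from the scanner's origin along its -x. The pot is to stand in its middle.
- unit_drawer0_handle (a point): Middle of the open drawer's bar handle (11 mm thick, 120 long in y), 60 mm above the bench; +x pushes it shut, z up. From it the drawer's inside is x 56 to 251, y -129 to 129 mm, floor 38 mm lower (22 above the bench); front's top edge 25 mm higher. The fixed grey unit's top is 38 mm higher (98 above bench, underside 86); open by q, the drawer is uncovered from x = 56 to 50 mm + q.
- unit_drawer0 (a joint): How far the drawer is open, m: 0 shut, 0.165 fully open. It slides with 1 N of friction and stays where left.
- sink1: Small finned aluminium heat sink 38 (x) x 28 (y) x 22 mm high, 60 g, fins along x. Origin at the centre of its underside. One to three of them lie on the bench.
- sink2: Small finned aluminium heat sink 38 (x) x 28 (y) x 22 mm high, 60 g, fins along x. Origin at the centre of its underside. One to three of them lie on the bench.
- sink3: Small finned aluminium heat sink 38 (x) x 28 (y) x 22 mm high, 60 g, fins along x. Origin at the centre of its underside. One to three of them lie on the bench.
- module: Bystander: black potted module, a plain block 50 x 30 x 20 mm, left alone. Origin under its centre.
- spool: Bystander: grey empty solder spool 52 mm in diameter, 40 mm high.
- mug: Bystander: white mug, 76 mm wide, 85 mm high.
- driver: Bystander: screwdriver with a black handle lying on the bench.
- adaptor: Bystander: steel coaxial adaptor 34 mm long, 18 mm wide, lying on the bench.
Not all that is in view belongs to the job. Leave any yellow look-alike of the pot alone.

How it is judged:
By the outcome, as a careful person would: the job done as asked, in the order asked, and still so for the second after the job is handed in, with the robot touching nothing.
Of sink1, sink2, sink3 only 1 to 3 are there at a start; the rules pass over those that are not, and their reading is None.
At some moment in a run one of pot, sink1, sink2, sink3 may be knocked a few centimetres aside while the robot is not near it.
It also fails if it takes over 210 s, if anything falls off the work surface, if the arm or the gripper's body presses on something with over 40 N, if the wrist force passes 120 N, or if a joint passes its speed limit or range.

## Robot

A 6-joint arm with a two-finger parallel gripper is mounted at the origin on the work surface. World frame = base frame: x ahead of the robot, y to its left, z up, the work surface at z = 0. Lengths are in m, angles in rad, forces in N, time in s.
With the tool pointing down it reaches from about 0.35 to 0.925 m from the base axis. Payload 6.4 kg.
Tool frame: the origin (TCP) lies on the centre line of the jaws, within the pads' length; the fingertips stand 17 mm ahead of it and the grasp point (between the pads) lies 2 mm behind it; z points along the fingers, y is the line along which they close (so a half turn about z gives the same grasp; the last joint's range is limited). The gripper opens to 94 mm and grips with 3 to 60 N. Pads are 16 mm wide; open, the fingers measure 119 mm over their backs; the gripper's body (75 mm by 177 mm) begins 78 mm behind the grasp point.
Start: joints at [-1.42, 0.245, 1.558, -0, 1.339, -0.174], TCP at [0.207, -0.616, 0.222] pointing down, gripper open.
Joint ranges: [-3.13, 3.13], [-1.02, 2.26], [0.13, 2.54], [-0.95, 4.09], [0.21, 2.88], [-2.74, 2.74]. Speed limits (rad/s): [2.57, 2.57, 3.14, 3.14, 3.14, 3.14].

## Interface

Orientations are given as a unit quaternion [w, x, y, z].
In Python, from rig import r gives the robot as it stands. The module is installed in compiled form; this text tells all that it offers.
- The arm moves only by the tool apply_moves, never from a script. Its argument "plan" is a list of rows, each a list of 4 numbers: the shift along the world's x, y, z scaled (see below), then the turn about the world's z scaled (see below). In form: [[x, y, z, roll], ...]. A call has 1 to 8 rows; each row shifts and turns the commanded pose from where the row before left it; what a row does not reach is not made up. The controller multiplies each number of a shift by 0.05 m and each number of a turn by 0.08 rad. A row lasts 1/10 s, in which the tool goes at most 50 mm and 8.59 degrees, less where a joint would pass 70% of its speed; a pose out of reach is approached as far as the arm can. A call with a number of a shift or a turn outside -1 to 1 is refused whole. A call with a gripper value outside its range is refused whole. "fingers" is the opening, from 0 (shut) to 1 (fully open), set as the call begins (left out, the last holds). The fingers move at their own pace and stop on an object; the grip force is fixed at half the most. Time passes only in rows, so rows that do not move let the fingers close. It gives the time, the measured TCP pose, the force, the opening and the grip force at its end, in the units of the state.
- r.read_state(): the state, without advancing time (a new reading comes with each control period).
- r.camera(name): name is "side" or "top"; returns the picture (384x512x3 uint8, red, green, blue); there is no depth.
- r.camera_params(name): a dict with "mtx" (3x3 intrinsics, pixels), "eye" and "attitude" of the camera in the world. Camera axes: x right, y up, looking along -z (the intrinsics and any distortion apply to the point x, -y, -z); pixel columns grow to the right and rows downward; lengths in m; the calibration is good to about 2 mm. A picture is of the moment at which its call begins. camera_params takes no time and is no camera call.
- r.hand_in(): hands the job in; it is judged then, once.
The state is a dict: "clock": time; "joint_pos": joint angles; "dq": joint speeds; "joint_efforts": joint torques, N m; "tool_pos": TCP position; "orientation": TCP orientation; "force": force on the tool from outside, world axes, zero at the start; "torque": the same for the moment, N m; "width": finger opening in m; "finger_force": force on a finger pad.
Only numpy, scipy, OpenCV 4.12 (cv2) and the standard library are available. Lean on these libraries where they do the work, as an engineer would, in place of code of your own. Each camera call takes 0.05 s, during which the arm holds its last target. There are 200 camera calls.

## Working session

There is one attempt and no reset: what is moved stays moved. The work goes in short steps, Python scripts to look and compute and a tool call to move; the robot and the scene stay as the last step left them, time stands still between calls to the robot, and variables do not carry over. Pictures are saved under pics/ and viewed, at most 14 in all, crops included, and the job is handed in when it is done.

Besides the shell and the picture viewer there is one more tool, called after "Call:" as name(argument=value, ...), one argument or row to a line, values as JSON. apply_moves: Moves the arm, as the interface text tells. Its arguments: {"type":"object","properties":{"plan":{"type":"array","items":{"type":"array","items":{"type":"number"}}},"fingers":{"type":"number"}},"required":["plan"]}

```bash
mkdir -p pics; cat > h.py <<'E'
import numpy as np, cv2
from rig import r
from scipy.spatial.transform import Rotation as R
def cam(n):
    p=r.camera_params(n); a=np.array(p['attitude'],float)
    Rm=a if a.shape==(3,3) else R.from_quat(a[[1,2,3,0]]).as_matrix()
    return np.array(p['mtx']),np.array(p['eye']),Rm,p
def px2w(n,uv,z):
    K,e,Rm,p=cam(n); uv=np.atleast_2d(np.array(uv,float))
    d=np.array([v for k,v in p.items() if 'dist' in k][0],float) if any('dist' in k for k in p) else None
    u=cv2.undistortPoints(uv[:,None],K,d)[:,0]
    ray=np.c_[u[:,0],-u[:,1],-np.ones(len(u))]@Rm.T
    t=(z-e[2])/ray[:,2]; return e+ray*t[:,None]
def w2px(n,P):
    K,e,Rm,p=cam(n); q=(np.atleast_2d(P)-e)@Rm; q=q*[1,-1,-1]
    d=np.array([v for k,v in p.items() if 'dist' in k][0],float) if any('dist' in k for k in p) else None
    return cv2.projectPoints(q,np.zeros(3),np.zeros(3),K,d)[0][:,0]
def snap(n,f,crop=None,s=1):
    im=r.camera(n); cv2.imwrite('pics/raw_'+f,im[:,:,::-1])
    if crop: x0,y0,x1,y1=crop; im=im[y0:y1,x0:x1]
    if s!=1: im=cv2.resize(im,None,fx=s,fy=s,interpolation=cv2.INTER_CUBIC)
    cv2.imwrite('pics/'+f,im[:,:,::-1]); return im
E
python3 - <<'E'
from h import *
print(r.read_state())
for n in('top','side'): print(n,cam(n)[3])
snap('top','t0.png',None,1.5625); snap('side','s0.png',None,1.5625)
E
```

```text
{'clock': 0.0, 'joint_pos': array([-1.42006455e+00,  2.45801965e-01,  1.55896216e+00, -2.72437837e-05,
        1.33866468e+00, -1.74098967e-01]), 'dq': array([-0.00033048,  0.001216  ,  0.00096661,  0.00125991, -0.00133192,
       -0.00031803]), 'joint_efforts': array([-1.42789442e-03, -4.15831876e+01, -3.14603198e+01,  6.83507463e-02,
        3.31706903e-02, -1.21796857e-04]), 'tool_pos': array([ 0.20736332, -0.61546402,  0.22138094]), 'orientation': array([-9.18168269e-04,  9.86838666e-01,  1.61705299e-01, -2.52655794e-06]), 'force': array([ 0.31780656, -0.48863075, -0.03947767]), 'torque': array([ 0.00369035, -0.02565178, -0.00657356]), 'finger_force': 0.0, 'width': 0.0933962104368975}
top {'mtx': array([[374.63045392,   0.        , 253.03816064],
       [  0.        , 374.63045392, 193.42900999],
       [  0.        ,   0.        ,   1.        ]]), 'eye': array([0.24798415, 0.03992171, 1.22476691]), 'attitude': array([ 0.7066706 ,  0.07257155, -0.07071201, -0.70024985])}
side {'mtx': array([[430.05214979,   0.        , 251.82908531],
       [  0.        , 430.05214979, 194.16813494],
       [  0.        ,   0.        ,   1.        ]]), 'eye': array([0.08565881, 0.8627949 , 0.83806907]), 'attitude': array([-0.20726153, -0.08752523,  0.41481972,  0.88164992])}
```

View pics/t0.png

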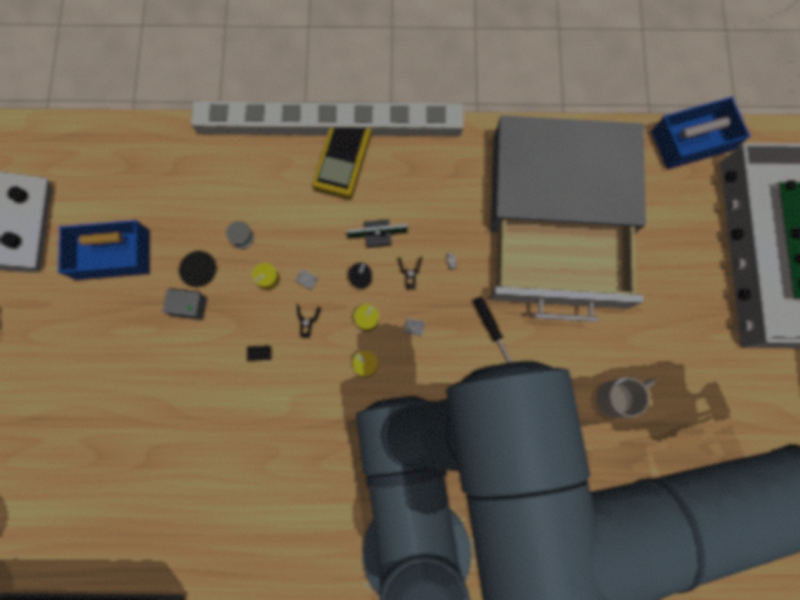

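View pics/s0.png

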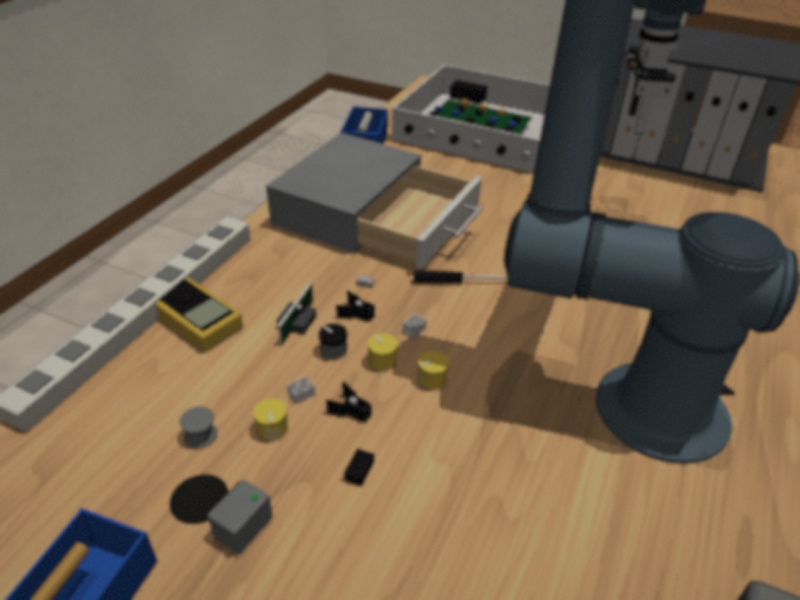

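Candidates for the pot (800-px top picture): black lid with white stripe at (360,275); yellow look-alikes at (265,275), (366,317) and (364,363); grey spool at (239,235). I choose (360,275). I'll check it close up.

```bash
python3 - <<'E'
from h import *
t=cv2.imread('pics/raw_t0.png'); s=cv2.imread('pics/raw_s0.png')
cv2.imwrite('pics/t1.png',cv2.resize(t[135:235,100:300],None,fx=4,fy=4,interpolation=cv2.INTER_CUBIC))
cv2.imwrite('pics/s1.png',cv2.resize(s[170:350,90:300],None,fx=3.3,fy=3.3,interpolation=cv2.INTER_CUBIC))
E
```

```text
(no output)
```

View pics/t1.png

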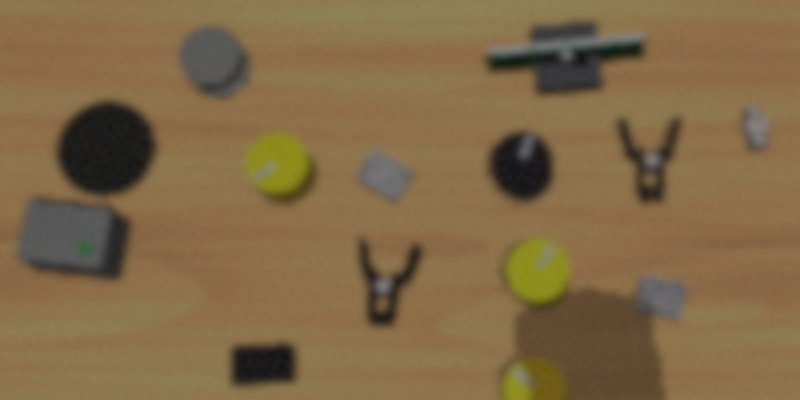

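View pics/s1.png

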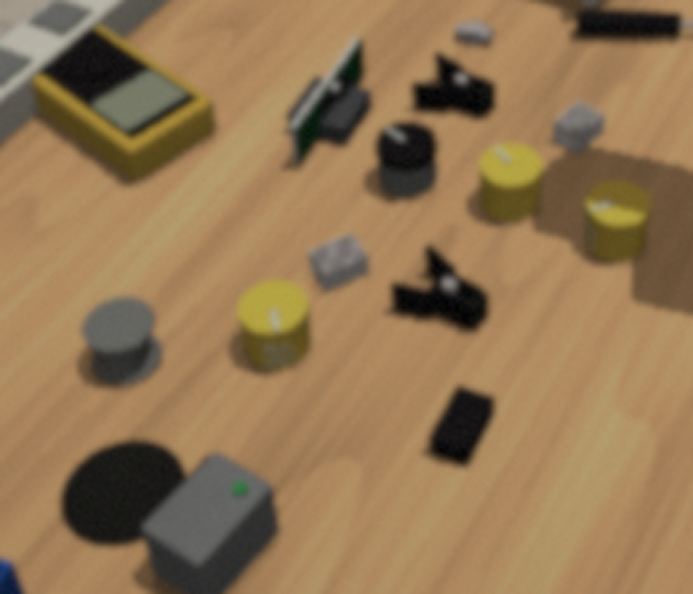

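The crop confirms it: the pot is the black lid over a grey body, with the white stripe pointing up in the top view at t1 (522,165). Clamps are at (650,160) and (382,287), sinks at (386,176) and (660,297), the jig at (565,55), the pad at (105,147) and the scanner at (75,237). Next I fit silhouettes.

```bash
cat > fit.py <<'E'
from h import *
from scipy.optimize import minimize
def box(x0,x1,y0,y1,z0,z1): return np.array([[x,y,z] for x in(x0,x1) for y in(y0,y1) for z in(z0,z1)])/1e3
def cyl(r0,z0,z1,n=32):
    a=np.arange(n)*2*np.pi/n; return np.vstack([np.c_[r0*np.cos(a),r0*np.sin(a),0*a+z] for z in(z0,z1)])/1e3
def pr(xy,z0,z1): return np.vstack([np.c_[np.array(xy,float),np.full(len(xy),z)] for z in(z0,z1)])/1e3
def clamp(q=0):
    up=np.array([[0,0],[-8,4],[-20,20],[-36,25.5],[-36,20],[-22,13],[-8,-1]]); jw=np.array([[0,0],[0,10],[30,8],[30,1.5],[20,1.5],[20,6.5],[5,6.5]])
    out=[]
    for s in(1,-1):
        for P in([[-4,5],[-36,25.5],[-36,19],[-2,-3]],[[0,4],[4,11],[30,9],[30,4]],[[20,1.5],[30,1.5],[30,8],[20,8]]):
            P=np.array(P,float)*[1,s]; c,n=np.cos(s*q/2),np.sin(s*q/2); P=P@np.array([[c,n],[-n,c]])
            out.append(pr(P,0,30))
    out.append(cyl(5.5,0,30)); return out
M=dict(pot=[cyl(25,0,42)],sink=[box(-19,19,-14,14,0,22)],pad=[cyl(42,0,.8)],scanner=[box(-25,25,-35,35,0,55)],
 jig=[box(-28,28,-28,28,0,22),box(-3.5,3.5,-65,65,4,45)],clamp=clamp(),module=[box(-25,25,-15,15,0,20)])
def obs(im):
    f=im.astype(float); d=f[:,:,0]-f[:,:,2]; bg=cv2.medianBlur(np.clip(d,0,255).astype(np.uint8),61).astype(float)
    return np.clip(1.15-1.15*d/np.maximum(bg,10),0,1)
S=8
def render(n,parts,p):
    c,s=np.cos(p[2]),np.sin(p[2]); Rz=np.array([[c,-s,0],[s,c,0],[0,0,1]])
    uv=[w2px(n,q@Rz.T+[p[0],p[1],0]) for q in parts]; a=np.vstack(uv)
    x0,y0=np.floor(a.min(0)).astype(int)-7; x1,y1=np.ceil(a.max(0)).astype(int)+8
    m=np.zeros(((y1-y0)*S,(x1-x0)*S),np.uint8)
    for u in uv: cv2.fillConvexPoly(m,cv2.convexHull(np.round(((u-[x0,y0]+.5)*S-.5)*16).astype(np.int32)),255,shift=4)
    m=cv2.resize(m,(x1-x0,y1-y0),interpolation=cv2.INTER_AREA)/255.; return cv2.GaussianBlur(m,(0,0),.9),x0,y0
def fit(O,parts,p0,cams=('top','side'),fixyaw=False):
    def cost(v):
        p=[v[0]/1e3,v[1]/1e3,p0[2] if fixyaw else v[2]/40]; e=0
        for n in cams:
            m,x0,y0=render(n,parts,p); h,w=m.shape; o=O[n][y0:y0+h,x0:x0+w]
            e+=((m-o)**2).sum() if o.shape==m.shape else 1e3
        return e
    v0=np.array([p0[0]*1e3,p0[1]*1e3,p0[2]*40]); best=None
    for d in((0,0,0),(3,3,6),(-3,-3,-6)):
        v=v0+d; r_=minimize(cost,v,method='Nelder-Mead',options=dict(initial_simplex=np.vstack([v]+[v+4*np.eye(3)[i] for i in range(3)]),xatol=.05,fatol=1e-3))
        if best is None or r_.fun<best.fun: best=r_
    v=best.x; return np.round([v[0]/1e3,v[1]/1e3,p0[2] if fixyaw else v[2]/40],4),round(best.fun,2)
E
python3 - <<'E'
from fit import *
O={n:obs(cv2.imread(f'pics/raw_{n[0]}0.png')[:,:,::-1]) for n in('top','side')}
T=lambda x,y,z: px2w('top',[100+(x+.5)/4-.5,135+(y+.5)/4-.5],z)[0][:2]
import math
print('stripe',T(514,172,.042),T(529,142,.042))
init=dict(pot=('pot',T(521,166,.042),0),clampA=('clamp',T(650,162,.03),math.pi),clampB=('clamp',T(382,287,.03),math.pi),
 sinkA=('sink',T(386,176,.022),-.5+math.pi/2*1),sinkB=('sink',T(660,297,.022),1.4),pad=('pad',T(105,147,0),0),scanner=('scanner',T(70,235,.055),math.pi),
 jig=('jig',T(565,55,.03),0),module=('module',T(263,364,.02),1.57))
for k,(m,p,y) in init.items():
    for cs in(('top',),('side',),('top','side')): print(k,cs,*fit(O,M[m],[*p,y],cs,m in('pot','pad')))
# stripe of lid: bright pixels
im=cv2.imread('pics/raw_t0.png').astype(float).sum(2); print(np.round(im[166:188,220:242]/3).astype(int))
for n,uv in(('drawer handle ends',[[ (530+.5)/1.5625-.5,315/1.5625],[598/1.5625,320/1.5625]]),): print(px2w('top',uv,.06))
E
```

```text
stripe [0.54314438 0.12569322] [0.56847244 0.1140195 ]
pot ('top',) [0.5532 0.1207 0.    ] 1.77
pot ('side',) [0.5503 0.1246 0.    ] 86.26
pot ('top', 'side') [0.5524 0.1209 0.    ] 94.78Traceback (most recent call last):
  File "<stdin>", line 10, in <module>
  File "fit.py", line 37, in fit
    v=v0+d; r_=minimize(cost,v,method='Nelder-Mead',options=dict(initial_simplex=np.vstack([v]+[v+4*np.eye(3)[i] for i in range(3)]),xatol=.05,fatol=1e-3))
               ~~~~~~~~^^^^^^^^^^^^^^^^^^^^^^^^^^^^^^^^^^^^^^^^^^^^^^^^^^^^^^^^^^^^^^^^^^^^^^^^^^^^^^^^^^^^^^^^^^^^^^^^^^^^^^^^^^^^^^^^^^^^^^^^^^^^^^^^^^^^
    res = _minimize_neldermead(fun, x0, args, callback, bounds=bounds,
                               **options)
    fxr = func(xr)
    fx = function(np.copy(x), *(wrapper_args + args))
  File "fit.py", line 32, in cost
    m,x0,y0=render(n,parts,p); h,w=m.shape; o=O[n][y0:y0+h,x0:x0+w]
            ~~~~~~^^^^^^^^^^^
  File "fit.py", line 23, in render
    uv=[w2px(n,q@Rz.T+[p[0],p[1],0]) for q in parts]; a=np.vstack(uv)
        ~~~~^^^^^^^^^^^^^^^^^^^^^^^^
  File "h.py", line 15, in w2px
    K,e,Rm,p=cam(n); q=(np.atleast_2d(P)-e)@Rm; q=q*[1,-1,-1]
             ~~~^^^
  File "h.py", line 5, in cam
    p=r.camera_params(n); a=np.array(p['attitude'],float)
ValueError: time passes only in moves, steps and waits
```

```bash
python3 - <<'E'
from rig import r
import pickle; pickle.dump({n:r.camera_params(n) for n in('top','side')},open('cal.pkl','wb'))
E
sed -i 's/^def cam(n):/import pickle\nCAL=pickle.load(open("cal.pkl","rb"))\ndef cam(n):/; s/p=r.camera_params(n);/p=CAL[n];/' h.py
sed -i 's/astype(int)-7/astype(int)-4/; s/astype(int)+8/astype(int)+5/' fit.py
cat > all.py <<'E'
from fit import *
import math
T=lambda x,y,z: px2w('top',[100+(x+.5)/4-.5,135+(y+.5)/4-.5],z)[0][:2]
if __name__=='__main__':
    O={n:obs(cv2.imread(f'pics/raw_{n[0]}0.png')[:,:,::-1]) for n in('top','side')}
    for n in O: cv2.imwrite(f'pics/obs_{n}.png',(O[n]*255).astype(np.uint8))
    init=dict(pot=('pot',T(521,166,.042),0),clampA=('clamp',T(650,162,.03),math.pi),clampB=('clamp',T(382,287,.03),math.pi),
     sinkA=('sink',T(386,176,.022),-.5+math.pi/2*1),sinkB=('sink',T(660,297,.022),1.4),pad=('pad',T(105,147,0),0),scanner=('scanner',T(70,235,.055),math.pi),
     jig=('jig',T(565,55,.03),0),module=('module',T(263,364,.02),1.57))
    for k,(m,p,y) in init.items():
        for cs in(('top',),('side',),('top','side')): print(k,cs,*fit(O,M[m],[*p,y],cs,m in('pot','pad')))
    im=cv2.imread('pics/raw_t0.png').astype(float).sum(2); print(np.round(im[168:186,221:240]/3).astype(int))
    print(px2w('top',[[(530+.5)/1.5625-.5,315/1.5625],[598/1.5625,320/1.5625]],.06))
E
python3 all.py
```

```text
pot ('top',) [0.5532 0.1207 0.    ] 1.74
pot ('side',) [0.5524 0.1209 0.    ] 17.06
pot ('top', 'side') [0.5523 0.1209 0.    ] 19.2
clampA ('top',) [0.5535 0.0145 3.1826] 14.8
clampA ('side',) [0.5568 0.0129 3.332 ] 48.71
clampA ('top', 'side') [0.5561 0.0135 3.2844] 74.96
clampB ('top',) [0.4468 0.2318 3.054 ] 21.21
clampB ('side',) [0.4488 0.2328 3.0361] 27.04
clampB ('top', 'side') [0.4483 0.2324 3.0399] 49.73
sinkA ('top',) [0.5472 0.2356 1.0688] 0.55
sinkA ('side',) [0.5475 0.2359 1.0097] 0.41
sinkA ('top', 'side') [0.5473 0.236  1.0309] 1.13
sinkB ('top',) [0.4463 0.0049 1.5641] 8.82
sinkB ('side',) [0.4456 0.0064 1.4324] 17.2
sinkB ('top', 'side') [0.4458 0.006  1.4324] 26.39
pad ('top',) [0.574  0.4729 0.    ] 48.71
pad ('side',) [0.5734 0.4741 0.    ] 264.94
pad ('top', 'side') [0.574  0.4736 0.    ] 324.06
scanner ('top',) [0.4867 0.4839 3.1328] 35.57
scanner ('side',) [0.4869 0.4827 2.9364] 363.13
scanner ('top', 'side') [0.4859 0.4827 3.1142] 406.4
jig ('top',) [0.6517 0.0859 0.1145] 4.56
jig ('side',) [0.6517 0.0861 0.1289] 37.59
jig ('top', 'side') [0.6518 0.0861 0.1255
[... 986 characters left out ...]
26  23  24  30  22  23  26  26  22  33  53  81
  101]
 [101  85  63  38  30  27  28  24  29  24  28  27  25  24  25  35  57  84
  103]
 [105  96  78  54  34  27  24  25  25  24  25  27  30  26  31  40  66  89
  105]
 [110 101  88  68  43  28  29  24  26  22  26  22  27  28  34  54  78  97
  108]
 [110 106  95  78  61  47  37  27  28  25  25  26  29  36  52  71  89 102
  108]
 [111 106 102  96  83  68  55  42  36  31  31  35  41  55  71  90 102 108
  110]
 [111 110 108 105  96  88  77  65  58  53  52  55  66  80  93 103 108 111
  111]
 [109 111 108 108 105  99  96  87  80  78  76  80  90  97 105 108 110 111
  110]]
[[ 0.46377631 -0.22771161  0.06      ]
 [ 0.45475637 -0.36504598  0.06      ]]
```

```bash
python3 - <<'E'
from all import *
im=cv2.imread('pics/raw_t0.png').astype(float); g=im.mean(2)
c=w2px('top',[.5528,.1208,.042])[0]; print('lid c',c)
yy,xx=np.mgrid[166:184,222:241]; w=np.clip(g[166:184,222:241]-38,0,None)
m=np.hypot(xx-c[0],yy-c[1])<6; w=w*m; u=np.array([(w*xx).sum(),(w*yy).sum()])/w.sum(); P=px2w('top',u,.042)[0]; print('stripe',u,P,'yaw',np.arctan2(P[1]-.1208,P[0]-.5528))
for n,a,b in(('A',(651,118),(650,198)),('B',(391,245),(380,322))):
    p,q=T(*a,.03),T(*b,.03); print(n,p,q,np.arctan2(*(q-p)[::-1])%6.283)
cs=np.array([T(*q,.055) for q in((38,200),(113,208),(100,272),(20,260))]); print('scanner',cs,cs.mean(0))
e=cs[0]-cs[1]; f=cs[3]-cs[2]; print(np.arctan2(*e[::-1]),np.arctan2(*f[::-1]))
# pad by darkness
d=(g<55).astype(np.uint8); n,l,s,ce=cv2.connectedComponentsWithStats(d)
for i in range(1,n):
    if 60<s[i][4]<900 and 100<ce[i][0]<300 and 130<ce[i][1]<240: print(s[i],ce[i],px2w('top',ce[i],0)[0])
E
```

```text
lid c [229.69421002 174.75965953]
stripe [231.01829787 171.52893617] [0.56371077 0.11671702 0.042     ] yaw -0.35808273442936756
A [0.59314753 0.01425986] [0.52522195 0.01478755] 3.133824280714692
B [0.48412764 0.22519783] [0.42089701 0.23157064] 3.0411450564758837
scanner [[0.51340798 0.50571639]
 [0.50737851 0.44507578]
 [0.45528075 0.45140518]
 [0.46439088 0.51578575]] [0.48511453 0.47949578]
1.4716924740606532 1.430225190561506
[223 146  37   8 114] [241.53508772 149.26315789] [0.65394389 0.0851286  0.        ]
[115 161  23  22 403] [126.05707196 171.72704715] [0.57109154 0.47423101 0.        ]
[223 169  15  16 164] [229.84146341 176.76829268] [0.55664892 0.12302324 0.        ]
[159 222  14   9 117] [165.30769231 225.69230769] [0.38939838 0.33116896 0.        ]
```

Call:
apply_moves(
  plan=[
    [0.4,1,0,0],
    [0.4,1,0,0],
    [0.4,1,0,0],
    [0.4,1,0,0],
    [0.4,1,0,0],
    [0.4,1,0,0],
    [0.4,1,0,0],
    [0.4,1,0,0],
  ],
  fingers=1,
)

```text
clock: 0.9
tool_pos: [0.3561, -0.2426, 0.2221]
orientation: [-0.0, 0.987, 0.161, 0.0]
force: [0.3, -0.4, 0.6]
width: 0.0942
finger_force: 0.0
```

Call:
apply_moves(
  plan=[
    [0,0,0,0],
    [0,0,0,0],
  ],
)

```text
clock: 1.1
tool_pos: [0.3562, -0.2438, 0.2223]
orientation: [0.0, 0.987, 0.163, -0.0]
force: [0.1, -0.6, 0.2]
width: 0.094
finger_force: 0.0
```

```bash
python3 - <<'E'
from h import *
im=snap('top','t2.png',None,1.5625)
E
```

```text
(no output)
```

View pics/t2.png

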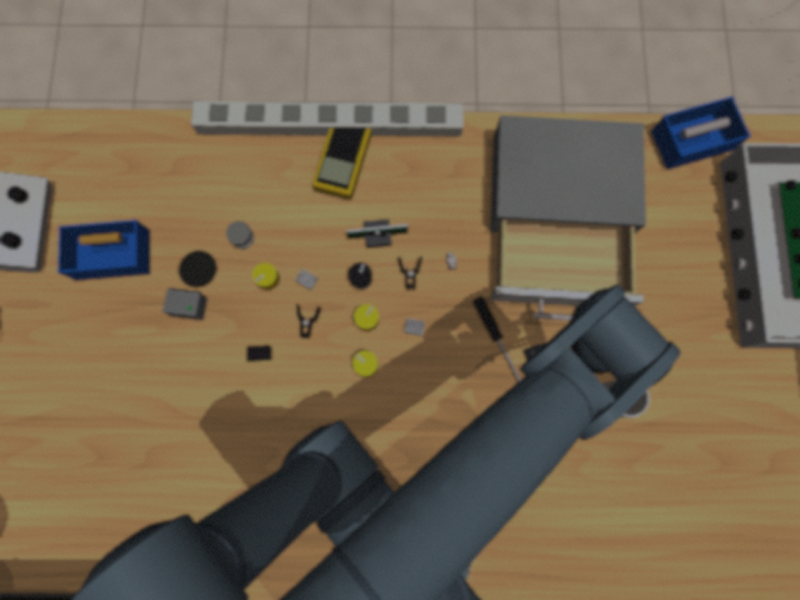

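Call:
apply_moves(
  plan=[
    [0.394,0.729,0,0],
    [0.394,0.729,0,0],
    [0.394,0.729,0,0],
    [0.394,0.729,0,0],
    [0.394,0.729,0,0],
    [0.394,0.729,0,0],
    [0.394,0.729,0,0],
    [0.394,0.729,0,0],
  ],
)

```text
clock: 1.95
tool_pos: [0.5148, 0.0467, 0.2222]
orientation: [0.0, 0.987, 0.16, -0.0]
force: [0.6, -0.7, -0.7]
width: 0.0942
finger_force: 0.0
```

Call:
apply_moves(
  plan=[
    [0.394,0.729,0,0],
    [0.394,0.729,0,0],
    [0,0,-0.7,0],
    [0,0,-0.7,0],
    [0,0,-0.6,0],
    [0,0,0,0],
  ],
)

```text
clock: 2.55
tool_pos: [0.5502, 0.118, 0.1172]
orientation: [-0.001, 0.987, 0.16, -0.005]
force: [0.1, 0.1, 0.1]
width: 0.0937
finger_force: 0.0
```

Call:
apply_moves(
  plan=[
    [0.05,0.05,-0.5,0],
    [0,0,-0.5,0],
    [0,0,-0.5,0],
    [0,0,-0.36,0],
    [0,0,0,0],
  ],
)

```text
clock: 3.05
tool_pos: [0.555, 0.1211, 0.0283]
orientation: [-0.0, 0.987, 0.161, -0.002]
force: [0.6, -0.4, 0.1]
width: 0.0943
finger_force: 0.0
```

Call:
apply_moves(
  plan=[
    [0,0,0,0],
    [0,0,0,0],
    [0,0,0,0],
    [0,0,0,0],
    [0,0,0,0],
    [0,0,0,0],
    [0,0,0,0],
    [0,0,0,0],
  ],
  fingers=0,
)

```text
clock: 3.85
tool_pos: [0.5556, 0.1224, 0.0297]
orientation: [0.0, 0.987, 0.162, 0.0]
force: [-1.6, 0.1, 2.8]
width: 0.0494
finger_force: 30.0
```

Call:
apply_moves(
  plan=[
    [0,0,0.5,0],
    [0,0,0.5,0],
    [0,0,0.5,0],
    [0,0,0,1],
    [0,0,0,1],
    [0,0,0,1],
    [0,0,0,1],
    [0,0,0,1],
  ],
)

```text
clock: 4.65
tool_pos: [0.555, 0.1224, 0.1039]
orientation: [-0.0, 0.934, 0.356, -0.0]
force: [-0.5, 0.3, -0.5]
width: 0.0496
finger_force: 30.0
```

Call:
apply_moves(
  plan=[
    [0.018,0.437,0,1],
    [0.018,0.437,0,1],
    [0.018,0.437,0,1],
    [0.018,0.437,0,1],
    [0.018,0.437,0,1],
    [0.018,0.437,0,1],
    [0.018,0.437,0,1],
    [0.018,0.437,0,1],
  ],
)

```text
clock: 5.45
tool_pos: [0.5621, 0.298, 0.1037]
orientation: [-0.0, 0.775, 0.632, -0.001]
force: [0.1, -0.1, -0.1]
width: 0.0494
finger_force: 30.0
```

Call:
apply_moves(
  plan=[
    [0.018,0.437,0,1],
    [0.018,0.437,0,1],
    [0.018,0.437,0,1],
    [0.018,0.437,0,1],
    [0.018,0.437,0,1],
    [0.018,0.437,0,1],
    [0.018,0.437,0,1],
    [0.018,0.437,0,1],
  ],
)

```text
clock: 6.25
tool_pos: [0.5693, 0.4727, 0.1035]
orientation: [-0.0, 0.537, 0.844, -0.001]
force: [0.5, -0.7, -0.5]
width: 0.0495
finger_force: 30.0
```

Call:
apply_moves(
  plan=[
    [0,0,0,1],
    [0,0,0,1],
    [0,0,0,1],
    [0,0,0,1],
    [0,0,0,1],
    [0,0,0,1],
    [0,0,0,1],
    [0,0,0,1],
  ],
)

```text
clock: 7.05
tool_pos: [0.5694, 0.4718, 0.1034]
orientation: [-0.001, 0.244, 0.97, -0.0]
force: [0.0, -0.6, -0.1]
width: 0.0496
finger_force: 30.0
```

Call:
apply_moves(
  plan=[
    [0,0,0,1],
    [0,0,0,1],
    [0,0,0,1],
    [0,0,0,1],
    [0,0,0,1],
    [0,0,0,1],
    [0,0,0,1],
    [0,0,0,1],
  ],
)

```text
clock: 7.85
tool_pos: [0.5694, 0.4718, 0.1035]
orientation: [-0.001, -0.073, 0.997, -0.0]
force: [1.1, 0.2, -0.3]
width: 0.0494
finger_force: 30.0
```

Call:
apply_moves(
  plan=[
    [0,0,0,1],
    [0,0,0,1],
    [0,0,0,1],
    [0,0,0,1],
    [0,0,0,1],
    [0,0,0,0.26],
    [0,0,0,0],
    [0,0,0,0],
  ],
)

```text
clock: 8.65
tool_pos: [0.5697, 0.4719, 0.1041]
orientation: [-0.0, -0.278, 0.961, -0.0]
force: [-0.5, 1.0, -1.3]
width: 0.0498
finger_force: 30.0
```

Call:
apply_moves(
  plan=[
    [0,0,-0.4,0],
    [0,0,-0.4,0],
    [0,0,-0.4,0],
    [0,0,-0.2,0],
    [0,0,-0.06,0],
    [0,0,0,0],
    [0,0,0,0],
  ],
)

```text
clock: 9.35
tool_pos: [0.5702, 0.4721, 0.0315]
orientation: [0.0, -0.278, 0.961, 0.0]
force: [0.5, -0.1, -1.5]
width: 0.0496
finger_force: 30.0
```

```bash
python3 - <<'E'
from h import *
im=snap('side','s3.png',(100,270,200,350),6)
print(r.read_state()['tool_pos'],r.read_state()['force'])
E
```

```text
[0.5702494  0.47215851 0.03178359] [-0.93005096  0.51880492 -1.07812049]
```

View pics/s3.png

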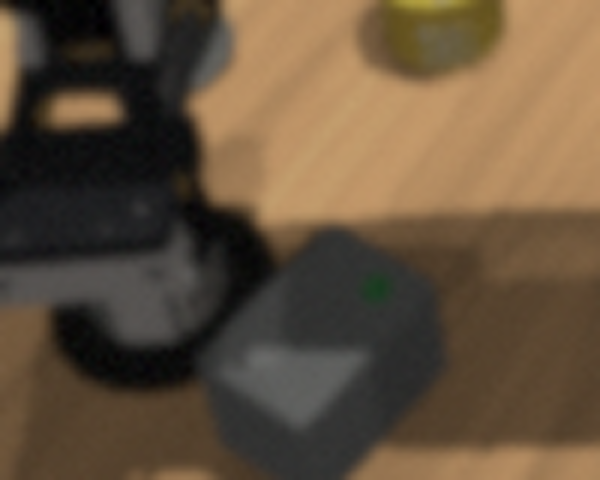

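The gripper hides the pot, with the patch glimpsed near (185,290) facing the scanner. I'll release, retract and check.

Call:
apply_moves(
  plan=[
    [0,0,-0.02,0],
    [0,0,0,0],
  ],
)

```text
clock: 9.6
tool_pos: [0.57, 0.472, 0.0306]
orientation: [0.0, -0.278, 0.961, 0.0]
force: [0.5, 0.1, -1.2]
width: 0.0495
finger_force: 30.0
```

Call:
apply_moves(
  plan=[
    [0,0,0,0],
    [0,0,0,0],
    [0,0,0,0],
    [0,0,0.4,0],
    [0,0,0.8,0],
    [0,0,0.8,0],
    [0,0,0.8,0],
    [0,0,0,0],
  ],
  fingers=0.72,
)

```text
clock: 10.4
tool_pos: [0.5736, 0.4743, 0.1813]
orientation: [0.007, -0.278, 0.96, 0.002]
force: [0.2, -0.7, 1.0]
width: 0.0678
finger_force: 0.0
```

Call:
apply_moves(
  plan=[
    [-0.6,-0.7,0,0],
    [-0.6,-0.7,0,0],
    [-0.6,-0.7,0,0],
    [-0.6,-0.7,0,0],
    [0,-0.9,0,0],
    [0,-0.9,0,0],
    [0,-0.9,0,0],
    [0,-0.9,0,0],
  ],
)

```text
clock: 11.2
tool_pos: [0.4495, 0.1505, 0.1712]
orientation: [0.001, -0.279, 0.96, -0.0]
force: [0.5, 0.6, 0.7]
width: 0.0679
finger_force: 0.0
```

```bash
python3 - <<'E'
from all import *
t=snap('top','x.png'); s=snap('side','y.png')
print(r.read_state()['clock'])
a=cv2.resize(t[150:220,100:180],None,fx=5,fy=5,interpolation=cv2.INTER_CUBIC); b=cv2.resize(s[280:350,100:180],None,fx=5,fy=5,interpolation=cv2.INTER_CUBIC)
cv2.imwrite('pics/t4.png',np.hstack([a,b])[:,:,::-1])
E
```

```text
11.3
```

View pics/t4.png

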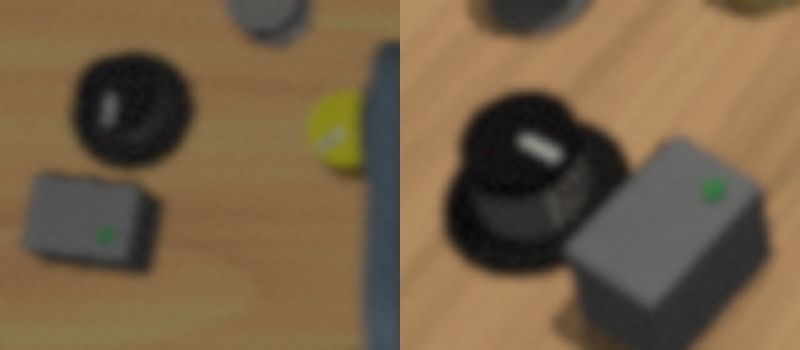

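The stripe is at left (107,108) in the top view and right (540,150) in the side view, pointing towards the scanner. Measuring it now.

```bash
python3 - <<'E'
from all import *
g=cv2.imread('pics/raw_x.png').astype(float).mean(2); h=cv2.imread('pics/raw_y.png').astype(float).mean(2)
ex=np.array([.5725,.4738,.042])
def stripe(im,n,lo,thr):
    c=w2px(n,ex)[0]; yy,xx=np.mgrid[0:384,0:512]; m=(np.hypot(xx-c[0],yy-c[1])<(6.5 if n=='top' else 10))&(im>thr)&(yy<(c[1]+6))
    w=(im-thr)*m; u=np.array([(w*xx).sum(),(w*yy).sum()])/w.sum()
    pts=np.argwhere(m)[:,::-1].astype(float); P=px2w(n,pts,.042)[:,:2]; W=w[m]; mu=(W[:,None]*P).sum(0)/W.sum()
    C=((P-mu)*W[:,None]).T@(P-mu); v=np.linalg.eigh(C)[1][:,1]; v=v if v[0]<0 else -v
    print(n,'lid c px',c,'stripe px',u,'world',mu,'n',len(pts),'axis yaw',np.arctan2(v[1],v[0])%6.283,'center=mu-v*12mm',mu-v*.0115)
stripe(g,'top',0,50); stripe(h,'side',0,60)
# initial stripe offset from center for calibrating
# lid silhouette in side: dark rows
u=w2px('side',ex)[0].astype(int); print(u); 
O={'side':obs(cv2.imread('pics/raw_y.png')[:,:,::-1]),'top':obs(cv2.imread('pics/raw_x.png')[:,:,::-1])}
print(fit(O,M['pot']+M['pad'],[.5725,.4738,0],('side',),True),fit(O,M['pot']+M['pad'],[.5725,.4738,0],('top',),True),fit(O,M['pot']+M['pad'],[.5725,.4738,0],('top','side'),True))
# scanner yaw top only, upper face via threshold
f=cv2.imread('pics/raw_x.png').astype(int); a=f[182:206,103:134]
m=((a[:,:,2]-a[:,:,0])<28)&(a.mean(2)>55)&(a.mean(2)<110); n,l,s,c=cv2.connectedComponentsWithStats(m.astype(np.uint8)); i=1+np.argmax(s[1:,4])
pts=np.argwhere(l==i)[:,::-1].astype(float)+[103,182]; P=px2w('top',pts,.055)[:,:2].astype(np.float32); rc=cv2.minAreaRect(P*1000); mu=P.mean(0); C=np.cov((P-mu).T); v=np.linalg.eigh(C)[1][:,1]
print(len(pts),rc,mu,np.arctan2(v[1],v[0]))
E
```

```text
top lid c px [121.93757028 167.99439843] stripe px [121.42869641 171.12248469] world [0.56191922 0.47461757] n 19 axis yaw 3.07669969486733 center=mu-v*12mm [0.57339502 0.47387182]
side lid c px [123.07920401 307.22297682] stripe px [126.46313408 307.58250047] world [0.56544406 0.47119915] n 53 axis yaw 2.7861094122406174 center=mu-v*12mm [0.57622506 0.46719665]
[123 307]
(array([0.5734, 0.4741, 0.    ]), np.float64(258.2)) (array([0.574, 0.473, 0.   ]), np.float64(46.95)) (array([0.574 , 0.4736, 0.    ]), np.float64(312.48))
358 ((484.3951110839844, 481.70074462890625), (69.8653335571289, 55.97800064086914), 83.23286437988281) [0.48496833 0.4811957 ] 1.4479231805023012
```

Pot is logged, within about 1–2 mm and 3°. Next is clamp A, to the −y end of the board.

Call:
apply_moves(
  plan=[
    [0.321,-0.34,0,-0.86],
    [0.321,-0.34,0,-0.86],
    [0.321,-0.34,0,-0.86],
    [0.321,-0.34,0,-0.86],
    [0.321,-0.34,0,-0.86],
    [0.321,-0.34,0,-0.86],
    [0.321,-0.34,0,-0.86],
    [0.321,-0.34,0,-0.86],
  ],
  fingers=0.85,
)

```text
clock: 12.1
tool_pos: [0.579, 0.016, 0.1709]
orientation: [0.0, -0.006, 1.0, 0.0]
force: [-0.0, -0.3, 1.3]
width: 0.0801
finger_force: 0.0
```

Call:
apply_moves(
  plan=[
    [0,0,-0.5,0],
    [0,0,-0.5,0],
    [0,0,-0.5,0],
    [0,0,-0.4,0],
    [0,0,0,0],
    [0,0,0,0],
  ],
)

```text
clock: 12.7
tool_pos: [0.5785, 0.0165, 0.0759]
orientation: [0.0, -0.007, 1.0, 0.0]
force: [1.2, -0.2, 0.9]
width: 0.0801
finger_force: 0.0
```

Call:
apply_moves(
  plan=[
    [0,-0.04,-0.4,0],
    [0,0,-0.4,0],
    [0,0,-0.2,0],
    [0,0,-0.12,0],
    [0,0,0,0],
  ],
)

```text
clock: 13.2
tool_pos: [0.5785, 0.0141, 0.0197]
orientation: [0.0, -0.007, 1.0, 0.0]
force: [0.1, 0.7, -0.9]
width: 0.08
finger_force: 0.0
```

Call:
apply_moves(
  plan=[
    [0,0,0,0],
    [0,0,0,0],
    [0,0,0,0],
    [0,0,0,0],
    [0,0,0,0],
    [0,0,0,0],
    [0,0,0,0],
    [0,0,0,0],
  ],
  fingers=0,
)

```text
clock: 14.0
tool_pos: [0.5787, 0.0139, 0.0198]
orientation: [0.0, -0.007, 1.0, -0.0]
force: [0.8, 0.7, 1.2]
width: 0.0298
finger_force: 30.0
```

Call:
apply_moves(
  plan=[
    [0,0,0.6,0],
    [0,0,0.6,0],
    [0.112,-0.084,0,-0.963],
    [0.112,-0.084,0,-0.963],
    [0.112,-0.084,0,-0.963],
    [0.112,-0.084,0,-0.963],
    [0.112,-0.084,0,-0.963],
    [0.112,-0.084,0,-0.963],
  ],
)

```text
clock: 14.8
tool_pos: [0.6114, -0.0113, 0.0787]
orientation: [-0.001, 0.224, 0.975, -0.0]
force: [-0.1, -0.8, -1.0]
width: 0.0294
finger_force: 30.0
```

Call:
apply_moves(
  plan=[
    [0.112,-0.084,0,-0.963],
    [0.112,-0.084,0,-0.963],
    [0.112,-0.084,0,-0.963],
    [0.112,-0.084,0,-0.963],
    [0.112,-0.084,0,-0.963],
    [0.112,-0.084,0,-0.963],
    [0.112,-0.084,0,-0.963],
    [0.112,-0.084,0,-0.963],
  ],
)

```text
clock: 15.6
tool_pos: [0.6562, -0.0448, 0.0786]
orientation: [-0.001, 0.509, 0.861, -0.0]
force: [0.6, 0.3, -1.2]
width: 0.0293
finger_force: 30.0
```

Call:
apply_moves(
  plan=[
    [0.112,-0.084,0,-0.963],
    [0.112,-0.084,0,-0.963],
    [0,0,0,-0.963],
    [0,0,0,-0.963],
    [0,0,0,-0.963],
    [0,0,0,0],
    [0,0,0,0],
  ],
)

```text
clock: 16.3
tool_pos: [0.6674, -0.0531, 0.0789]
orientation: [-0.0, 0.663, 0.749, -0.0]
force: [-0.0, 0.3, -1.2]
width: 0.0295
finger_force: 30.0
```

```bash
python3 - <<'E'
from h import *
t=snap('top','x5.png'); s=snap('side','y5.png')
a=cv2.resize(t[135:195,210:290],None,fx=5,fy=5,interpolation=cv2.INTER_CUBIC); b=cv2.resize(s[160:220,165:245],None,fx=5,fy=5,interpolation=cv2.INTER_CUBIC)
cv2.imwrite('pics/t5.png',np.hstack([a,b])[:,:,::-1])
E
```

```text
(no output)
```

View pics/t5.png

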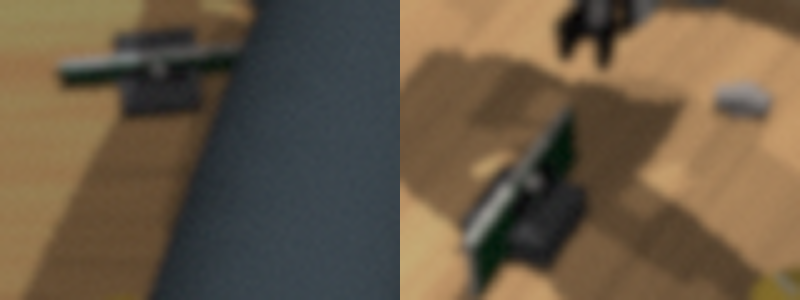

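Call:
apply_moves(
  plan=[
    [0.026,0,-0.4,0],
    [0,0,-0.4,0],
    [0,0,-0.34,0],
    [0,0,0,0],
    [0,0,0,0],
  ],
)

```text
clock: 16.9
tool_pos: [0.669, -0.0532, 0.0224]
orientation: [-0.0, 0.663, 0.749, -0.0]
force: [-0.0, -0.6, -0.1]
width: 0.0294
finger_force: 30.0
```

```bash
python3 - <<'E'
from h import *
s=snap('side','y6.png',(185,165,245,225),10)
E
```

```text
(no output)
```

View pics/y6.png

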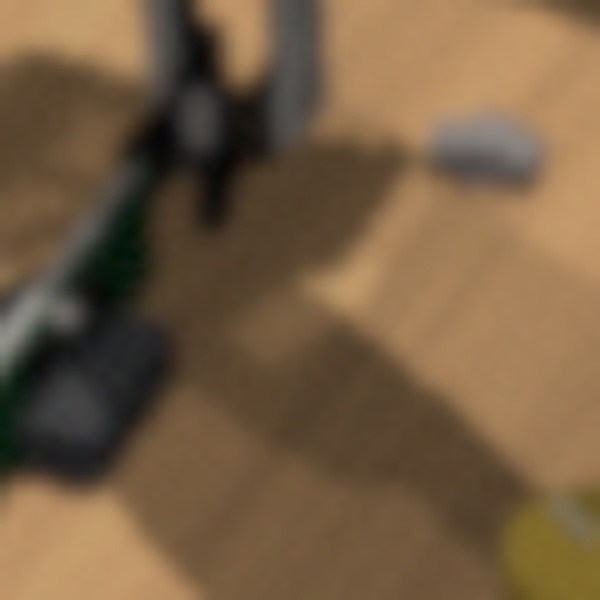

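```bash
python3 - <<'E'
from h import *
print(px2w('side',[[185+20-.45,165+11.5-.45]],.0325)[0], 'expected',.669+.027*np.cos(1.692),-.0532+.027*np.sin(1.692))
print(w2px('side',[[.669+.027*np.cos(1.692),-.0532+.027*np.sin(1.692),.0325]]))
im=cv2.imread('pics/raw_s0.png')
for s in(-.06,-.04,.05):  # board top edge cross profiles, s along y
    c=np.array([.6518-s*np.sin(.12),.0861+s*np.cos(.12),.045]); n=np.array([np.cos(.12),np.sin(.12),0])
    for cam_,f in(('side','raw_s0.png'),('top','raw_t0.png')):
        g=cv2.imread('pics/'+f).astype(np.float32).mean(2); v=[]
        for d in np.arange(-12,13,2): 
            u=w2px(cam_,c+n*d/1e3)[0]; v.append(int(cv2.getRectSubPix(g,(1,1),(float(u[0]),float(u[1])))[0,0]))
        print(s,cam_,v)
E
```

```text
[ 0.66321947 -0.02318318  0.0325    ] expected 0.6657355072893395 -0.026398076797698927
[[204.3819992 175.2569808]]
-0.06 side [119, 110, 102, 100, 110, 127, 143, 149, 150, 147, 145, 143, 141]
-0.06 top [43, 44, 48, 68, 89, 109, 118, 122, 119, 115, 113, 111, 111]
-0.04 side [26, 31, 48, 72, 100, 124, 142, 149, 151, 148, 146, 143, 142]
-0.04 top [29, 27, 39, 55, 79, 100, 112, 119, 120, 117, 112, 112, 111]
0.05 side [16, 23, 38, 61, 86, 110, 121, 119, 107, 92, 87, 95, 112]
0.05 top [31, 26, 40, 57, 79, 99, 114, 119, 120, 116, 112, 111, 111]
```

Call:
apply_moves(
  plan=[
    [-0.012,0.099,0,0],
    [-0.012,0.099,0,0],
    [-0.012,0.099,0,0],
    [-0.012,0.099,0,0],
    [0,0,0,0],
  ],
)

```text
clock: 17.45
tool_pos: [0.6666, -0.0325, 0.0225]
orientation: [-0.0, 0.663, 0.749, 0.0]
force: [0.0, 1.4, -0.8]
width: 0.0297
finger_force: 30.0
```

Call:
apply_moves(
  plan=[
    [-0.012,0.099,0,0],
    [-0.012,0.099,0,0],
    [-0.012,0.099,0,0],
    [-0.005,0.05,0,0],
    [0,0,0,0],
  ],
)

```text
clock: 17.95
tool_pos: [0.6647, -0.0156, 0.0224]
orientation: [-0.0, 0.663, 0.749, -0.0]
force: [0.1, 0.5, -0.9]
width: 0.0293
finger_force: 30.0
```

Call:
apply_moves(
  plan=[
    [0,0.02,-0.03,0],
    [0,0,0,0],
  ],
)

```text
clock: 18.15
tool_pos: [0.6646, -0.0151, 0.0207]
orientation: [-0.0, 0.663, 0.748, -0.0]
force: [0.7, -0.2, 0.0]
width: 0.0297
finger_force: 30.0
```

Call:
apply_moves(
  plan=[
    [0,0,0,0],
    [0,0,0,0],
    [0,0,0,0],
    [0,0,0,0],
    [0,0,0,0],
    [0,0,0,0],
  ],
  fingers=0.8,
)

```text
clock: 18.75
tool_pos: [0.6651, -0.0152, 0.0213]
orientation: [0.0, 0.663, 0.748, 0.0]
force: [-0.8, 0.1, 0.1]
width: 0.0733
finger_force: 0.0
```

Call:
apply_moves(
  plan=[
    [0,0,0.3,0],
    [0,0,0.6,0],
    [0,0,0.8,0],
    [0,0,0.8,0],
    [0,0,0,0],
  ],
)

```text
clock: 19.25
tool_pos: [0.6692, -0.0158, 0.1551]
orientation: [0.006, 0.663, 0.748, 0.004]
force: [0.2, -0.3, 0.6]
width: 0.0754
finger_force: 0.0
```

Call:
apply_moves(
  plan=[
    [-0.246,0.306,0,-0.972],
    [-0.246,0.306,0,-0.972],
    [-0.246,0.306,0,-0.972],
    [-0.246,0.306,0,-0.972],
    [-0.246,0.306,0,-0.972],
    [-0.246,0.306,0,-0.972],
    [-0.246,0.306,0,-0.972],
    [-0.246,0.306,0,-0.972],
  ],
)

```text
clock: 20.05
tool_pos: [0.5657, 0.1079, 0.1462]
orientation: [0.0, 0.861, 0.508, 0.0]
force: [0.3, 0.3, 0.0]
width: 0.075
finger_force: 0.0
```

Call:
apply_moves(
  plan=[
    [-0.246,0.306,0,-0.972],
    [-0.246,0.306,0,-0.972],
    [-0.246,0.306,0,-0.972],
    [-0.246,0.306,0,-0.972],
    [-0.246,0.306,0,-0.972],
    [-0.246,0.306,0,-0.972],
    [-0.246,0.306,0,-0.972],
    [-0.246,0.306,0,-0.972],
  ],
)

```text
clock: 20.85
tool_pos: [0.4673, 0.2303, 0.1462]
orientation: [-0.0, 0.975, 0.22, 0.0]
force: [0.6, 0.6, -1.1]
width: 0.0753
finger_force: 0.0
```

Call:
apply_moves(
  plan=[
    [0,0,0,-0.972],
    [0,0,0,-0.972],
    [0,0,0,-0.972],
    [0,0,0,-0.972],
    [0,0,0,-0.972],
    [0,0,0,-0.972],
    [0,0,0,-0.972],
    [0,0,0,0],
  ],
  fingers=0.85,
)

```text
clock: 21.65
tool_pos: [0.4678, 0.2297, 0.1462]
orientation: [-0.0, 0.999, -0.048, 0.0]
force: [-0.6, -0.3, 0.7]
width: 0.0799
finger_force: 0.0
```

```bash
python3 - <<'E'
from h import *
t=snap('top','x7.png'); s=snap('side','y7.png')
a=cv2.resize(t[135:205,210:290],None,fx=5,fy=5,interpolation=cv2.INTER_CUBIC); b=cv2.resize(s[160:230,165:245],None,fx=5,fy=5,interpolation=cv2.INTER_CUBIC)
cv2.imwrite('pics/t7.png',np.hstack([a,b])[:,:,::-1])
E
```

```text
(no output)
```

View pics/t7.png

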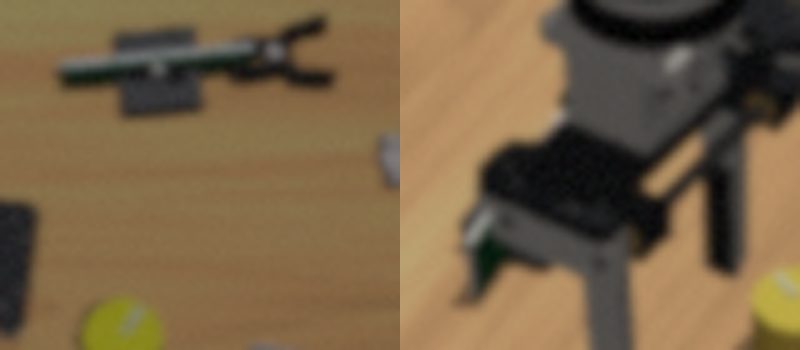

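Clamp A grips the board's right end in line, with its pin at (275,50) in the left crop. Next is clamp B.

Call:
apply_moves(
  plan=[
    [0.072,0,-0.7,0],
    [0,0,-0.7,0],
    [0,0,-0.5,0],
    [0,0,0,0],
    [0,0,0,0],
  ],
)

```text
clock: 22.25
tool_pos: [0.4717, 0.2298, 0.0514]
orientation: [0.0, 0.999, -0.048, -0.0]
force: [0.1, -0.9, 0.3]
width: 0.0799
finger_force: 0.0
```

```bash
python3 - <<'E'
from h import *
print(r.read_state()['tool_pos'])
s=snap('side','y8.png',(190,230,250,290),8)
E
```

```text
[0.47169848 0.22975956 0.05135307]
```

View pics/y8.png

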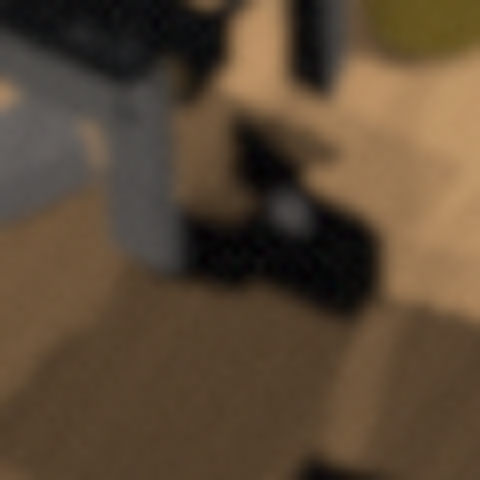

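Fingers straddle clamp B's handles, and the pin is at (290,208). I'll descend and squeeze.

Call:
apply_moves(
  plan=[
    [0,0,-0.4,0],
    [0,0,-0.2,0],
    [0,0,-0.03,0],
    [0,0,0,0],
  ],
)

```text
clock: 22.7
tool_pos: [0.472, 0.2298, 0.0201]
orientation: [-0.0, 0.999, -0.048, 0.0]
force: [0.8, 0.7, 0.3]
width: 0.0803
finger_force: 0.0
```

Call:
apply_moves(
  plan=[
    [0,0,0,0],
    [0,0,0,0],
    [0,0,0,0],
    [0,0,0,0],
    [0,0,0,0],
    [0,0,0,0],
    [0,0,0,0],
    [0,0,0,0],
  ],
  fingers=0,
)

```text
clock: 23.5
tool_pos: [0.4719, 0.2297, 0.0197]
orientation: [-0.0, 0.999, -0.048, 0.0]
force: [1.3, -0.1, 1.5]
width: 0.0294
finger_force: 30.0
```

Call:
apply_moves(
  plan=[
    [0,0,0.6,0],
    [0,0,0.6,0],
    [0.204,-0.006,0,0.972],
    [0.204,-0.006,0,0.972],
    [0.204,-0.006,0,0.972],
    [0.204,-0.006,0,0.972],
    [0.204,-0.006,0,0.972],
    [0.204,-0.006,0,0.972],
  ],
)

```text
clock: 24.3
tool_pos: [0.5325, 0.2278, 0.0788]
orientation: [-0.0, 0.983, 0.185, -0.001]
force: [-0.4, 0.6, -0.4]
width: 0.0294
finger_force: 30.0
```

Call:
apply_moves(
  plan=[
    [0.204,-0.006,0,0.972],
    [0.204,-0.006,0,0.972],
    [0.204,-0.006,0,0.972],
    [0.204,-0.006,0,0.972],
    [0.204,-0.006,0,0.972],
    [0.204,-0.006,0,0.972],
    [0.204,-0.006,0,0.972],
    [0.204,-0.006,0,0.972],
  ],
)

```text
clock: 25.1
tool_pos: [0.6141, 0.2254, 0.0787]
orientation: [-0.0, 0.879, 0.477, -0.001]
force: [-0.3, 0.1, -1.1]
width: 0.0293
finger_force: 30.0
```

Call:
apply_moves(
  plan=[
    [0.204,-0.006,0,0.972],
    [0.204,-0.006,0,0.972],
    [0,0,0,0.972],
    [0,0,0,0.972],
    [0,0,0,0.972],
    [0,0,0,0.972],
    [0,0,0,0.972],
    [0,0,0,0.972],
  ],
)

```text
clock: 25.9
tool_pos: [0.634, 0.2249, 0.0786]
orientation: [-0.001, 0.691, 0.723, -0.001]
force: [0.3, 0.0, -0.7]
width: 0.0297
finger_force: 30.0
```

Call:
apply_moves(
  plan=[
    [0,0,0,0.972],
    [0,0,0,0],
    [0,0,0,0],
  ],
)

```text
clock: 26.2
tool_pos: [0.6343, 0.2249, 0.079]
orientation: [-0.0, 0.664, 0.748, -0.0]
force: [0.3, 0.4, -1.1]
width: 0.0296
finger_force: 30.0
```

Call:
apply_moves(
  plan=[
    [0.014,0,-0.4,0],
    [0,0,-0.4,0],
    [0,0,-0.33,0],
    [0,0,0,0],
    [0,0,0,0],
  ],
)

```text
clock: 26.7
tool_pos: [0.6353, 0.2249, 0.0229]
orientation: [-0.0, 0.663, 0.748, -0.0]
force: [0.8, 0.1, -0.5]
width: 0.0291
finger_force: 30.0
```

Call:
apply_moves(
  plan=[
    [0.012,-0.099,0,0],
    [0.012,-0.099,0,0],
    [0.012,-0.099,0,0],
    [0.012,-0.099,0,0],
    [0,0,0,0],
  ],
)

```text
clock: 27.2
tool_pos: [0.6381, 0.2043, 0.0232]
orientation: [0.0, 0.664, 0.748, 0.0]
force: [0.9, -0.6, -0.7]
width: 0.0292
finger_force: 30.0
```

Call:
apply_moves(
  plan=[
    [0.012,-0.099,0,0],
    [0.012,-0.099,0,0],
    [0.012,-0.099,0,0],
    [0,0,0,0],
  ],
)

```text
clock: 27.6
tool_pos: [0.6397, 0.1895, 0.0229]
orientation: [-0.0, 0.663, 0.748, -0.0]
force: [0.0, 0.5, -0.2]
width: 0.0295
finger_force: 30.0
```

Call:
apply_moves(
  plan=[
    [0,-0.04,-0.04,0],
    [0,0,0,0],
  ],
)

```text
clock: 27.8
tool_pos: [0.6394, 0.1881, 0.0206]
orientation: [-0.0, 0.663, 0.748, -0.0]
force: [0.4, -0.5, -1.0]
width: 0.0295
finger_force: 30.0
```

Call:
apply_moves(
  plan=[
    [0,0,0,0],
    [0,0,0,0],
    [0,0,0,0],
    [0,0,0,0],
    [0,0,0,0],
    [0,0,0,0],
  ],
  fingers=0.8,
)

```text
clock: 28.4
tool_pos: [0.6398, 0.1883, 0.0211]
orientation: [0.0, 0.663, 0.748, 0.0]
force: [-0.8, -0.7, 0.1]
width: 0.0734
finger_force: 0.0
```

Call:
apply_moves(
  plan=[
    [0,0,0.3,0],
    [0,0,0.6,0],
    [0,0,0.8,0],
    [0,0,0.6,0],
    [0,0,0,0],
  ],
)

```text
clock: 28.9
tool_pos: [0.6434, 0.1888, 0.1434]
orientation: [0.004, 0.663, 0.748, 0.004]
force: [0.2, -1.5, 0.1]
width: 0.0754
finger_force: 0.0
```

Call:
apply_moves(
  plan=[
    [-0.9,0,0,0],
    [-0.9,0,0,0],
    [-0.9,0,0,0],
    [-0.8,0.4,0,0],
    [0,0,0,0],
  ],
)

```text
clock: 29.4
tool_pos: [0.4596, 0.2093, 0.1343]
orientation: [-0.002, 0.662, 0.749, -0.002]
force: [-0.1, 0.1, 0.0]
width: 0.0753
finger_force: 0.0
```

```bash
python3 - <<'E'
from h import *
t=snap('top','x9.png'); s=snap('side','y9.png')
a=cv2.resize(t[130:200,190:290],None,fx=4,fy=4,interpolation=cv2.INTER_CUBIC); b=cv2.resize(s[160:230,145:245],None,fx=4,fy=4,interpolation=cv2.INTER_CUBIC)
c=cv2.resize(t[120:220,300:500],None,fx=4,fy=2.8,interpolation=cv2.INTER_CUBIC)
c=cv2.resize(t[135:215,300:420],None,fx=4,fy=4,interpolation=cv2.INTER_CUBIC); c=np.hstack([c,np.zeros((320,320,3),np.uint8)])
cv2.imwrite('pics/t9.png',np.vstack([np.hstack([a,b]),c])[:600,:,::-1])
E
```

```text
(no output)
```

View pics/t9.png

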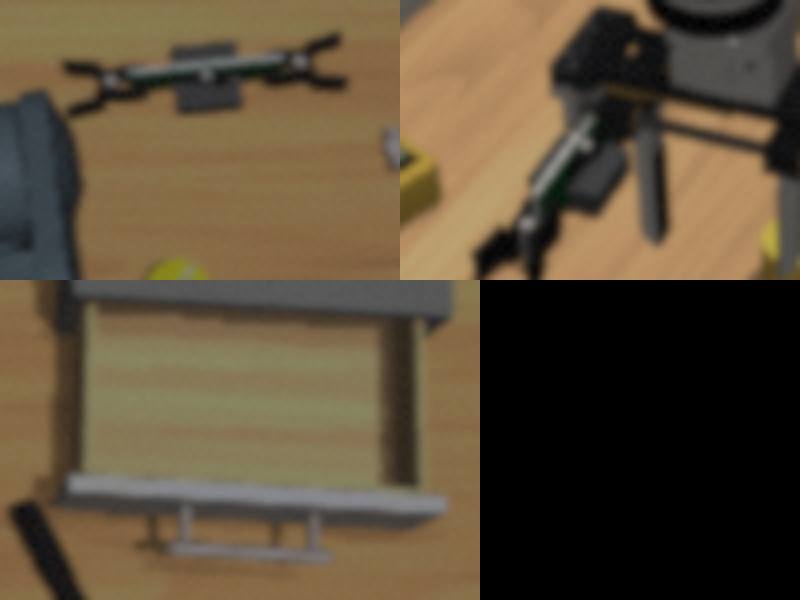

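Both clamps sit in line on the board ends (pins at (110,80) and (300,60) top-left), and the drawer handle bar runs from (170,548) to (328,557). Next I measure the drawer, the pot and the sinks.

```bash
cat > look.py <<'E'
from all import *
def stripe(n,f,ex,thr=50):
    im=cv2.imread('pics/raw_'+f).astype(float).mean(2); c=w2px(n,ex)[0]; yy,xx=np.mgrid[0:384,0:512]; m=(np.hypot(xx-c[0],yy-c[1])<6.5)&(im>thr)
    w=(im-thr)*m; u=np.array([(w*xx).sum(),(w*yy).sum()])/max(w.sum(),1); return u,px2w(n,u,ex[2])[0][:2],m.sum()
def sinks(inits,tf,sf=None):
    O={'top':obs(cv2.imread('pics/raw_'+tf)[:,:,::-1])}
    if sf: O['side']=obs(cv2.imread('pics/raw_'+sf)[:,:,::-1])
    for p in inits:
        for cs in[('top',),('side',)] if sf else [('top',)]: print('sink',cs,*fit(O,M['sink'],p,cs))
E
python3 - <<'E'
from look import *
print(stripe('top','x9.png',np.array([.5725,.4738,.042])))
sinks([[.5473,.236,1.03],[.4458,.0055,1.43]],'x9.png','y9.png')
C=lambda x,y,z: px2w('top',[300+(x+.5)/4-.5,135+(y-280+.5)/4-.5],z)[0]
h1,h2=C(170,548,.0655),C(330,557,.0655); h1,h2=C(170,548,.06),C(330,557,.06); print('handle',h1,h2,(h1+h2)/2,np.linalg.norm(h1-h2))
f1,f2=C(70,482,.085),C(447,500,.085); print('front top',f1,f2,(f1+f2)/2,np.arctan2(*(f1-f2)[:2][::-1])-np.pi/2)
u1,u2=C(76,295,.098),C(450,322,.098); print('unit front',u1,u2,np.arctan2(*(u1-u2)[:2][::-1])-np.pi/2)
print('inside top edges at .085',C(84,302,.085),C(424,322,.085))
E
```

```text
(array([121.39625585, 171.42199688]), array([0.56090517, 0.47464262]), np.int64(22))
sink ('top',) [0.5723 0.1256 1.9063] 91.63
sink ('side',) [0.5473 0.2381 1.    ] 17.34
sink ('top',) [0.4464 0.0054 1.3684] 1.16
sink ('side',) [0.4441 0.0033 1.7315] 32.08
handle [ 0.46378414 -0.23751235  0.06      ] [ 0.45770161 -0.36334929  0.06      ] [ 0.46074288 -0.30043082  0.06      ] 0.12598386156636718
front top [ 0.5107864  -0.15562634  0.085     ] [ 0.49903865 -0.44831995  0.085     ] [ 0.50491252 -0.30197314  0.085     ] -0.040115177854968875
unit front [ 0.65965396 -0.16196387  0.098     ] [ 0.6398063  -0.45599702  0.098     ] -0.06739919285405316
inside top edges at .085 [ 0.65856397 -0.17053543  0.085     ] [ 0.6441464  -0.44100962  0.085     ]
```

Call:
apply_moves(
  plan=[
    [0.141,0.331,0,0.978],
    [0.141,0.331,0,0.978],
    [0.141,0.331,0,0.978],
    [0.141,0.331,0,0.978],
    [0.141,0.331,0,0.978],
    [0.141,0.331,0,0.978],
    [0.141,0.331,0,0.978],
    [0.141,0.331,0,0.978],
  ],
  fingers=1,
)

```text
clock: 30.3
tool_pos: [0.523, 0.341, 0.1357]
orientation: [0.0, 0.4, 0.917, 0.0]
force: [-0.6, 1.0, -0.1]
width: 0.094
finger_force: 0.0
```

Call:
apply_moves(
  plan=[
    [0.141,0.331,0,0.978],
    [0.141,0.331,0,0.978],
    [0.141,0.331,0,0.978],
    [0.141,0.331,0,0.978],
    [0.141,0.331,0,0.978],
    [0.141,0.331,0,0.978],
    [0.141,0.331,0,0.978],
    [0.141,0.331,0,0.978],
  ],
)

```text
clock: 31.1
tool_pos: [0.5794, 0.4734, 0.1353]
orientation: [0.0, 0.098, 0.995, -0.0]
force: [1.0, -0.3, -0.2]
width: 0.0942
finger_force: 0.0
```

Call:
apply_moves(
  plan=[
    [0,0,0,0.978],
    [0,0,0,0],
  ],
)

```text
clock: 31.3
tool_pos: [0.5789, 0.4731, 0.1351]
orientation: [0.0, 0.06, 0.998, -0.0]
force: [-0.4, 0.7, 0.2]
width: 0.094
finger_force: 0.0
```

Call:
apply_moves(
  plan=[
    [-0.128,0.014,-0.6,0],
    [0,0,-0.6,0],
    [0,0,-0.6,0],
    [0,0,-0.27,0],
    [0,0,0,0],
  ],
)

```text
clock: 31.8
tool_pos: [0.5701, 0.4724, 0.0294]
orientation: [-0.002, 0.061, 0.998, -0.001]
force: [0.3, -0.3, 0.6]
width: 0.0938
finger_force: 0.0
```

Call:
apply_moves(
  plan=[
    [0,0,0,0],
    [0,0,0,0],
    [0,0,0,0],
    [0,0,0,0],
    [0,0,0,0],
    [0,0,0,0],
    [0,0,0,0],
  ],
  fingers=0,
)

```text
clock: 32.5
tool_pos: [0.5711, 0.4739, 0.0328]
orientation: [0.0, 0.06, 0.998, 0.0]
force: [-1.1, -0.4, 2.0]
width: 0.0495
finger_force: 30.0
```

Call:
apply_moves(
  plan=[
    [0,0,0.6,0],
    [0,0,0.9,0],
    [0,0,0.9,0],
    [0,0,0.3,0],
    [0,-0.84,0,0],
    [0,-0.84,0,0],
    [0,-0.84,0,0],
    [0,-0.84,0,0],
  ],
)

```text
clock: 33.3
tool_pos: [0.5699, 0.304, 0.1655]
orientation: [-0.001, 0.06, 0.998, -0.001]
force: [0.4, -0.4, -1.1]
width: 0.0493
finger_force: 30.0
```

Call:
apply_moves(
  plan=[
    [0,-0.84,0,0],
    [0,-0.84,0,0],
    [0,-0.84,0,0],
    [0,-0.84,0,0],
    [0,-0.84,0,0],
    [0,-0.84,0,0],
    [0,-0.84,0,0],
    [0,-0.84,0,0],
  ],
)

```text
clock: 34.1
tool_pos: [0.5699, -0.0317, 0.1659]
orientation: [-0.001, 0.06, 0.998, 0.0]
force: [1.0, 0.1, -1.9]
width: 0.0496
finger_force: 30.0
```

Call:
apply_moves(
  plan=[
    [0,-0.84,0,0],
    [0,-0.84,0,0],
    [0,-0.84,0,0],
    [0,-0.84,0,0],
    [0,-0.84,0,0],
    [0,-0.84,0,0],
    [0,-0.84,0,0],
    [0,0,0,0.8],
  ],
)

```text
clock: 34.9
tool_pos: [0.5697, -0.3287, 0.1657]
orientation: [-0.001, 0.03, 1.0, -0.0]
force: [0.6, 0.3, -0.8]
width: 0.0494
finger_force: 30.0
```

Call:
apply_moves(
  plan=[
    [0,0,0,0],
    [0,0,0,0],
  ],
)

```text
clock: 35.1
tool_pos: [0.5705, -0.3234, 0.166]
orientation: [-0.001, 0.029, 1.0, 0.001]
force: [0.1, 1.1, -0.7]
width: 0.0496
finger_force: 30.0
```

Call:
apply_moves(
  plan=[
    [-0.02,-0.86,0,0],
    [0,0,-0.6,0],
    [0,0,-0.6,0],
    [0,0,-0.5,0],
    [0,0,-0.2,0],
    [0,0,-0.2,0],
    [0,0,0,0],
    [0,0,0,0],
  ],
)

```text
clock: 35.9
tool_pos: [0.5708, -0.3675, 0.0637]
orientation: [0.001, 0.028, 1.0, -0.001]
force: [0.7, 0.1, -1.1]
width: 0.0495
finger_force: 30.0
```

Call:
apply_moves(
  plan=[
    [0,0,-0.1,0],
    [0,0,-0.06,0],
    [0,0,0,0],
    [0,0,0,0],
  ],
)

```text
clock: 36.3
tool_pos: [0.5702, -0.3675, 0.0548]
orientation: [0.0, 0.028, 1.0, -0.0]
force: [0.2, -0.5, -0.4]
width: 0.0494
finger_force: 30.0
```

Call:
apply_moves(
  plan=[
    [0,0,0,0],
    [0,0,0,0],
    [0,0,0,0],
    [0,0,0.3,0],
    [0,0,0.7,0],
    [0,0,0.7,0],
    [0,0,0.5,0],
    [0,0,0,0],
  ],
  fingers=0.7,
)

```text
clock: 37.1
tool_pos: [0.5724, -0.3692, 0.1711]
orientation: [0.004, 0.028, 1.0, -0.003]
force: [-0.4, -0.0, 0.1]
width: 0.0656
finger_force: 0.0
```

```bash
python3 - <<'E'
from look import *
t=snap('top','xa.png'); s=snap('side','ya.png')
sinks([[.5473,.236,1.03],[.4458,.0055,1.43]],'xa.png','ya.png')
a=cv2.resize(t[150:230,160:290],None,fx=3,fy=3,interpolation=cv2.INTER_CUBIC); b=cv2.resize(s[60:220,170:360],None,fx=3,fy=3,interpolation=cv2.INTER_CUBIC)
c=np.zeros((480+240,570,3),np.uint8); c[:480]=b; c[480:,:390]=a
c=cv2.resize(c,None,fx=.83,fy=.83); cv2.imwrite('pics/ta.png',c[:,:,::-1])
E
```

```text
sink ('top',) [0.5472 0.2357 1.061 ] 0.58
sink ('side',) [0.5474 0.2359 1.007 ] 0.38
sink ('top',) [0.4464 0.0053 1.379 ] 2.65
sink ('side',) [0.4464 0.0058 1.3364] 7.31
```

View pics/ta.png

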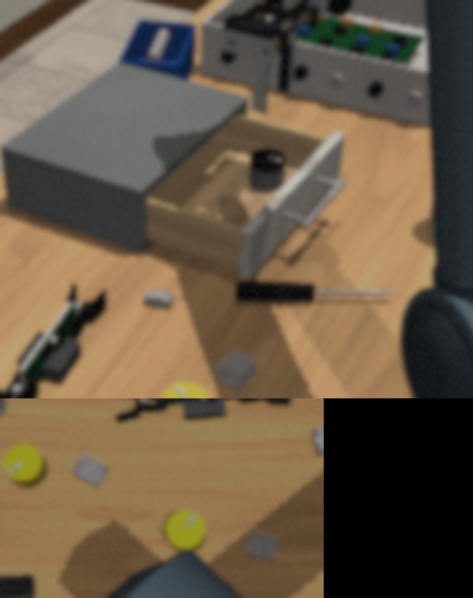

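Pot stands upright in the drawer at (268,168), and both sinks are unmoved. Now sink B.

Call:
apply_moves(
  plan=[
    [-0.157,0.468,0,-0.98],
    [-0.157,0.468,0,-0.98],
    [-0.157,0.468,0,-0.98],
    [-0.157,0.468,0,-0.98],
    [-0.157,0.468,0,-0.98],
    [-0.157,0.468,0,-0.98],
    [-0.157,0.468,0,-0.98],
    [-0.157,0.468,0,-0.98],
  ],
)

```text
clock: 38.0
tool_pos: [0.5056, -0.1784, 0.1623]
orientation: [-0.002, 0.337, 0.942, 0.0]
force: [-0.3, -0.5, -0.0]
width: 0.066
finger_force: 0.0
```

Call:
apply_moves(
  plan=[
    [-0.157,0.468,0,-0.98],
    [-0.157,0.468,0,-0.98],
    [-0.157,0.468,0,-0.98],
    [-0.157,0.468,0,-0.98],
    [-0.157,0.468,0,-0.98],
    [-0.157,0.468,0,-0.98],
    [-0.157,0.468,0,-0.98],
    [-0.157,0.468,0,-0.98],
  ],
)

```text
clock: 38.8
tool_pos: [0.4427, 0.0084, 0.1626]
orientation: [-0.002, 0.611, 0.792, -0.001]
force: [-0.6, 0.4, 0.8]
width: 0.0654
finger_force: 0.0
```

Call:
apply_moves(
  plan=[
    [0,0,0,-0.98],
    [0,0,0,-0.98],
    [0,0,0,-0.98],
    [0,0,0,-0.98],
    [0,0,0,-0.98],
    [0,0,0,-0.98],
    [0,0,0,0],
    [0,0,0,0],
  ],
)

```text
clock: 39.6
tool_pos: [0.4436, 0.0074, 0.1633]
orientation: [-0.001, 0.777, 0.63, -0.001]
force: [0.4, -0.0, 0.4]
width: 0.0659
finger_force: 0.0
```

Call:
apply_moves(
  plan=[
    [0.056,-0.04,-0.7,0],
    [0,0,-0.7,0],
    [0,0,-0.7,0],
    [0,0,-0.5,0],
    [0,0,-0.25,0],
    [0,0,0,0],
    [0,0,0,0],
  ],
)

```text
clock: 40.3
tool_pos: [0.4479, 0.005, 0.0227]
orientation: [0.0, 0.777, 0.629, 0.0]
force: [0.5, 0.4, 0.4]
width: 0.0655
finger_force: 0.0
```

Call:
apply_moves(
  plan=[
    [0,0,-0.03,0],
    [0,0,0,0],
    [0,0,0,0],
    [0,0,0,0],
    [0,0,0,0],
    [0,0,0,0],
    [0,0,0,0],
  ],
  fingers=0,
)

```text
clock: 41.0
tool_pos: [0.4473, 0.0051, 0.0207]
orientation: [0.0, 0.777, 0.629, 0.0]
force: [-0.9, 0.9, 2.6]
width: 0.028
finger_force: 30.0
```

Call:
apply_moves(
  plan=[
    [0,0,0.5,0],
    [0,0,0.8,0],
    [0,0,0.8,0],
    [0,0,0.6,0],
    [0.21,-0.4945,0,0],
    [0.21,-0.4945,0,0],
    [0.21,-0.4945,0,0],
    [0.21,-0.4945,0,0],
  ],
)

```text
clock: 41.8
tool_pos: [0.4893, -0.0946, 0.1552]
orientation: [-0.0, 0.777, 0.629, -0.0]
force: [1.0, 0.2, -0.5]
width: 0.0277
finger_force: 30.0
```

Call:
apply_moves(
  plan=[
    [0.21,-0.4945,0,0],
    [0.21,-0.4945,0,0],
    [0.21,-0.4945,0,0],
    [0.21,-0.4945,0,0],
    [0.21,-0.4945,0,0],
    [0.21,-0.4945,0,0],
    [0.21,-0.4945,0,0],
    [0.21,-0.4945,0,0],
  ],
)

```text
clock: 42.6
tool_pos: [0.5733, -0.2924, 0.1548]
orientation: [-0.0, 0.777, 0.629, -0.0]
force: [0.4, 0.7, -1.2]
width: 0.0277
finger_force: 30.0
```

Call:
apply_moves(
  plan=[
    [0,0,0,0],
    [0,0,-0.4,0],
    [0,0,-0.6,0],
    [0,0,-0.4,0],
    [0,0,-0.2,0],
    [0,0,0,0],
    [0,0,0,0],
  ],
)

```text
clock: 43.3
tool_pos: [0.5737, -0.2916, 0.0763]
orientation: [0.001, 0.777, 0.629, 0.0]
force: [0.3, -0.4, -0.3]
width: 0.028
finger_force: 30.0
```

Call:
apply_moves(
  plan=[
    [0,0,-0.4,0],
    [0,0,-0.16,0],
    [0,0,-0.06,0],
    [0,0,0,0],
    [0,0,0,0],
  ],
)

```text
clock: 43.8
tool_pos: [0.5737, -0.2919, 0.0454]
orientation: [0.001, 0.777, 0.629, 0.0]
force: [0.0, -0.2, -1.5]
width: 0.0275
finger_force: 30.0
```

Call:
apply_moves(
  plan=[
    [0,0,0,0],
    [0,0,0,0],
    [0,0,0,0],
    [0,0,0.3,0],
    [0,0,0.7,0],
    [0,0,0.8,0],
    [0,0,0.6,0],
    [0,0,0,0],
  ],
  fingers=0.55,
)

```text
clock: 44.6
tool_pos: [0.5762, -0.2936, 0.1718]
orientation: [0.006, 0.777, 0.629, 0.001]
force: [0.1, 0.3, 0.5]
width: 0.0517
finger_force: 0.0
```

```bash
python3 - <<'E'
from look import *
t=snap('top','xb.png'); s=snap('side','yb.png')
sinks([[.5473,.236,1.03]],'xb.png','yb.png')
E
```

```text
sink ('top',) [0.5472 0.2357 1.0416] 0.58
sink ('side',) [0.5474 0.2359 1.0084] 0.35
```

Call:
apply_moves(
  plan=[
    [-0.0445,0.814,0,-0.8],
    [-0.0445,0.814,0,-0.8],
    [-0.0445,0.814,0,-0.8],
    [-0.0445,0.814,0,-0.8],
    [-0.0445,0.814,0,-0.92],
    [-0.0445,0.814,0,0],
    [-0.0445,0.814,0,0],
    [-0.0445,0.814,0,0],
  ],
  fingers=0.65,
)

```text
clock: 45.5
tool_pos: [0.5538, 0.0358, 0.1625]
orientation: [-0.001, 0.87, 0.493, -0.001]
force: [1.1, 0.0, 0.3]
width: 0.0612
finger_force: 0.0
```

Call:
apply_moves(
  plan=[
    [-0.0445,0.814,0,0],
    [-0.0445,0.814,0,0],
    [-0.0445,0.814,0,0],
    [-0.0445,0.814,0,0],
    [-0.0445,0.814,0,0],
    [0,0,0,0],
    [0,0,0,0],
  ],
)

```text
clock: 46.2
tool_pos: [0.5431, 0.2378, 0.1626]
orientation: [-0.0, 0.87, 0.494, -0.002]
force: [0.8, 0.2, 0.6]
width: 0.0613
finger_force: 0.0
```

Call:
apply_moves(
  plan=[
    [0.084,-0.04,-0.7,0],
    [0,0,-0.7,0],
    [0,0,-0.7,0],
    [0,0,-0.5,0],
    [0,0,-0.22,0],
    [0,0,0,0],
    [0,0,0,0],
  ],
)

```text
clock: 46.9
tool_pos: [0.5494, 0.2351, 0.0244]
orientation: [0.0, 0.87, 0.493, 0.001]
force: [0.0, 0.4, -0.4]
width: 0.0608
finger_force: 0.0
```

Call:
apply_moves(
  plan=[
    [0,0,-0.02,0],
    [0,0,0,0],
    [0,0,0,0],
    [0,0,0,0],
    [0,0,0,0],
    [0,0,0,0],
    [0,0,0,0],
  ],
  fingers=0,
)

```text
clock: 47.6
tool_pos: [0.5487, 0.2357, 0.0228]
orientation: [-0.0, 0.87, 0.493, 0.0]
force: [-1.0, -0.4, 4.0]
width: 0.0279
finger_force: 30.0
```

Call:
apply_moves(
  plan=[
    [0,0,0.5,0],
    [0,0,0.8,0],
    [0,0,0.8,0],
    [0,0,0.6,0],
    [0.047,-0.779,0,0],
    [0.047,-0.779,0,0],
    [0.047,-0.779,0,0],
    [0.047,-0.779,0,0],
  ],
)

```text
clock: 48.4
tool_pos: [0.5576, 0.0784, 0.1571]
orientation: [-0.0, 0.87, 0.493, -0.0]
force: [0.7, 0.2, -0.2]
width: 0.0282
finger_force: 30.0
```

Call:
apply_moves(
  plan=[
    [0.047,-0.779,0,0],
    [0.047,-0.779,0,0],
    [0.047,-0.779,0,0],
    [0.047,-0.779,0,0],
    [0.047,-0.779,0,0],
    [0.047,-0.779,0,0],
    [0.047,-0.779,0,0],
    [0.047,-0.779,0,0],
  ],
)

```text
clock: 49.2
tool_pos: [0.5764, -0.2334, 0.157]
orientation: [-0.0, 0.87, 0.493, -0.0]
force: [0.7, -0.2, -0.0]
width: 0.0277
finger_force: 30.0
```

Call:
apply_moves(
  plan=[
    [0,0,0,0],
    [0,0,-0.4,0],
    [0,0,-0.6,0],
    [0,0,-0.4,0],
    [0,0,-0.2,0],
    [0,0,0,0],
    [0,0,0,0],
  ],
)

```text
clock: 49.9
tool_pos: [0.5773, -0.2318, 0.0783]
orientation: [0.0, 0.87, 0.493, 0.0]
force: [-0.2, 0.3, -0.6]
width: 0.0275
finger_force: 30.0
```

Call:
apply_moves(
  plan=[
    [0,0,-0.4,0],
    [0,0,-0.16,0],
    [0,0,-0.07,0],
    [0,0,0,0],
    [0,0,0,0],
  ],
)

```text
clock: 50.4
tool_pos: [0.5772, -0.2321, 0.0468]
orientation: [0.001, 0.87, 0.493, 0.0]
force: [-0.1, -0.2, -0.5]
width: 0.0279
finger_force: 30.0
```

Call:
apply_moves(
  plan=[
    [0,0,0,0],
    [0,0,0,0],
    [0,0,0,0],
    [0,0,0.3,0],
    [0,0,0.7,0],
    [0,0,0.8,0],
    [0,0,0.6,0],
    [0,0,0,0],
  ],
  fingers=0.55,
)

```text
clock: 51.2
tool_pos: [0.5798, -0.2336, 0.1733]
orientation: [0.005, 0.87, 0.493, 0.003]
force: [0.2, 0.1, 0.5]
width: 0.0517
finger_force: 0.0
```

Call:
apply_moves(
  plan=[
    [-0.8,0.4,0,0.9],
    [-0.8,0.4,0,0.9],
    [-0.8,0.4,0,0.9],
    [-0.8,0.4,0,0.9],
    [0,0,0,0.9],
    [0,0,0,0.9],
    [0,0,0,0.9],
    [0,0,0,0],
  ],
  fingers=0,
)

```text
clock: 52.0
tool_pos: [0.4164, -0.1516, 0.1658]
orientation: [-0.0, 0.72, 0.694, -0.0]
force: [0.4, 0.3, 0.5]
width: 0.0007
finger_force: 0.0
```

```bash
python3 - <<'E'
from h import *
t=snap('top','xc.png'); s=snap('side','yc.png')
a=cv2.resize(t[60:250],None,fx=1.5625,fy=1.5625,interpolation=cv2.INTER_CUBIC); b=cv2.resize(s[60:200,150:410],(800,300),interpolation=cv2.INTER_CUBIC)[:, :]
cv2.imwrite('pics/tc.png',np.vstack([a,b])[:600,:,::-1])
E
```

```text
(no output)
```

View pics/tc.png

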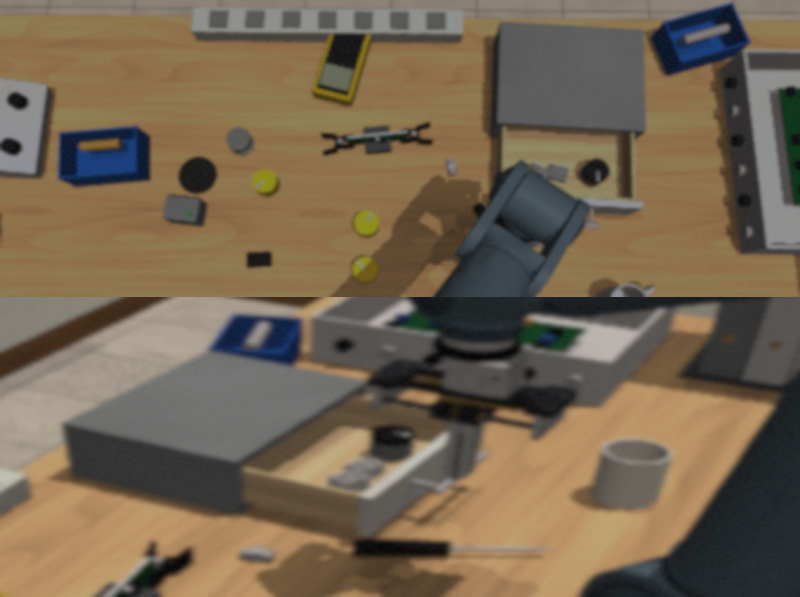

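Pot and both sinks are in the drawer, and no other sink shows on the bench. I'll push on the handle with closed fingers.

Call:
apply_moves(
  plan=[
    [0,-0.74,0,0],
    [0,-0.74,0,0],
    [0,-0.74,0,0],
    [0,-0.74,0,0],
    [0,0,-0.7,0],
    [0,0,-0.7,0],
    [0,0,-0.7,0],
    [0,0,0,0],
  ],
)

```text
clock: 52.9
tool_pos: [0.4138, -0.2968, 0.0561]
orientation: [-0.005, 0.72, 0.694, 0.0]
force: [-0.9, -0.3, 0.4]
width: 0.0006
finger_force: 0.0
```

Call:
apply_moves(
  plan=[
    [0.2,-0.01,0,0],
    [0.2,-0.01,0,0],
    [0.2,-0.01,0,0],
    [0,0,0,0],
  ],
)

```text
clock: 53.3
tool_pos: [0.4491, -0.3024, 0.0629]
orientation: [0.002, 0.719, 0.695, 0.0]
force: [-0.0, 0.1, 0.3]
width: 0.0005
finger_force: 0.0
```

Call:
apply_moves(
  plan=[
    [0.15,-0.008,0,0],
    [0.15,-0.008,0,0],
    [0.15,-0.008,0,0],
    [0.15,-0.008,0,0],
    [0.15,-0.008,0,0],
    [0.15,-0.008,0,0],
    [0.15,-0.008,0,0],
    [0.15,-0.008,0,0],
  ],
)

```text
clock: 54.1
tool_pos: [0.5073, -0.3045, 0.0609]
orientation: [-0.0, 0.72, 0.694, 0.0]
force: [-1.9, -0.0, 0.8]
width: 0.0004
finger_force: 0.7
```

Call:
apply_moves(
  plan=[
    [0.15,-0.008,0,0],
    [0.15,-0.008,0,0],
    [0.15,-0.008,0,0],
    [0.15,-0.008,0,0],
    [0.1,-0.006,0,0],
    [0,0,0,0],
  ],
)

```text
clock: 54.7
tool_pos: [0.5426, -0.3065, 0.061]
orientation: [0.0, 0.719, 0.695, 0.0]
force: [-0.1, 0.4, -0.6]
width: 0.0007
finger_force: 0.0
```

Call:
apply_moves(
  plan=[
    [0.1,-0.006,0,0],
    [0.1,-0.006,0,0],
    [0.1,-0.006,0,0],
    [0.1,-0.006,0,0],
    [0.1,-0.006,0,0],
    [0,0,0,0],
  ],
)

```text
clock: 55.3
tool_pos: [0.5676, -0.3082, 0.0611]
orientation: [0.001, 0.719, 0.695, 0.0]
force: [-0.5, 0.1, -0.9]
width: 0.0006
finger_force: 0.0
```

Call:
apply_moves(
  plan=[
    [0.04,-0.002,0,0],
    [0.04,-0.002,0,0],
    [0.04,-0.002,0,0],
    [0.04,-0.002,0,0],
    [0.04,-0.002,0,0],
  ],
)

```text
clock: 55.8
tool_pos: [0.5769, -0.3086, 0.061]
orientation: [0.0, 0.72, 0.694, -0.0]
force: [-0.8, -0.9, 0.9]
width: 0.0007
finger_force: 0.5
```

```bash
python3 - <<'E'
from h import *
t=snap('top','xd.png'); s=snap('side','yd.png'); print(r.read_state()['force'])
E
```

```text
[-0.77731814 -0.15904167 -0.38925172]
```

Not at the stop yet; I'll continue in 2 mm rows.

Call:
apply_moves(
  plan=[
    [0.04,-0.002,0,0],
    [0.04,-0.002,0,0],
    [0.04,-0.002,0,0],
  ],
)

```text
clock: 56.2
tool_pos: [0.5828, -0.3087, 0.0609]
orientation: [-0.0, 0.72, 0.694, -0.0]
force: [-0.5, -0.6, 0.4]
width: 0.0004
finger_force: 0.5
```

Call:
apply_moves(
  plan=[
    [0.04,-0.002,0,0],
    [0.04,-0.002,0,0],
  ],
)

```text
clock: 56.4
tool_pos: [0.585, -0.3088, 0.0609]
orientation: [-0.002, 0.719, 0.695, -0.002]
force: [-13.5, 0.9, 9.0]
width: 0.0003
finger_force: 6.7
```

Call:
apply_moves(
  plan=[
    [0.01,0,0,0],
    [0,0,0,0],
    [-0.2,0,0,0],
    [-0.5,0,0,0],
    [-0.5,0,0,0],
    [-0.4,0,0.6,0],
    [-0.3,0,0.8,0],
    [0,0,0,0],
  ],
)

```text
clock: 57.2
tool_pos: [0.4937, -0.3113, 0.1368]
orientation: [0.005, 0.72, 0.694, 0.0]
force: [0.4, -0.4, -0.0]
width: 0.0004
finger_force: 0.0
```

Call:
apply_moves(
  plan=[
    [-0.8,0,0,0],
    [-0.4,0,0,0],
    [0,0,0,0],
    [0,0,0,0],
  ],
)

```text
clock: 57.6
tool_pos: [0.4326, -0.309, 0.1309]
orientation: [0.0, 0.72, 0.694, 0.0]
force: [1.4, 1.1, -0.2]
width: 0.0006
finger_force: 0.0
```

```bash
python3 - <<'E'
from look import *
t=snap('top','xe.png'); s=snap('side','ye.png'); print(r.read_state()['clock'])
# drawer front top edge & unit front profile along drawer x, both cams
g=t.astype(np.float32).mean(2); h=s.astype(np.float32).mean(2)
for yr in(-.1,0,.1):
    print(yr,[int(cv2.getRectSubPix(g,(1,1),tuple(map(float,w2px('top',[.575+d-yr*-.055,-.306+yr,.0915])[0])))[0,0]) for d in np.arange(0,.12,.006)])
# changes vs pre-push image near bystanders / clamps, excluding arm
a=cv2.imread('pics/raw_xc.png').astype(int); d=np.abs(a-t[:,:,::-1].astype(int)).max(2); 
for nm,(x,y) in dict(clampA=(271,148),clampB=(211,153),jig=(241,148),adaptor=(288,167),spool=(153,150),mug=(402,254),driver=(311,203),module=(165,226)).items(): print(nm,d[y-6:y+7,x-6:x+7].mean().round(1))
O={'top':obs(t),'side':obs(s)}
E
```

```text
57.7
-0.1 [62, 38, 41, 86, 112, 109, 83, 70, 68, 70, 104, 146, 136, 85, 90, 95, 96, 94, 96, 96]
0 [103, 91, 95, 120, 113, 109, 83, 71, 70, 72, 105, 145, 137, 88, 90, 96, 97, 96, 97, 97]
0.1 [114, 112, 110, 110, 110, 104, 83, 68, 67, 70, 105, 144, 135, 89, 91, 96, 95, 95, 96, 95]
clampA 4.2
clampB 3.9
jig 3.2
adaptor 5.5
spool 3.7
mug 3.8
driver 51.9
module 6.2
```

```bash
python3 -c "
from rig import r
print(r.hand_in())"
```

```text
the job is handed in; nothing more can be done
None
```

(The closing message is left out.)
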